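Load the dressing stick into the inclined holder and clamp it

TASK

Take the square dressing stick from its wooden rest and slide it gently, either end first, into the inclined square sleeve of the green holder until it is fully home on the sleeve's floor. Then push the holder's clamp lever all the way over, away from the robot, and leave the stick in the sleeve; do not disturb the glass bowl, the spare grinding wheel or the tin.

Things in the scene. Friction and masses are not known exactly. Their poses are not given: they have to be found in the camera images.
- stick_mid (a point): Centre of the dressing stick: a loose, grey, brittle abrasive bar, 170 x 24 x 24 mm, square in section, both ends alike, about 0.2 kg. Its x axis runs along the 170 mm length. At the start it lies level, long side along the rest, with its centre 42 mm above the table.
- rest: Fixed wooden rest under the stick: board 190 x 60 x 8 mm with two cross strips (16 mm along x, 50 mm wide, tops 30 mm up) centred 72 mm either side of the middle; the stick lies across both, free space between them. Origin: centre of the underside; x along the board.
- sleeve: Steel sleeve of square section, shut at its lower end. Origin: centre of the bore's floor, 45 mm up. x: out along the bore, rising 35 deg, facing away from the robot; y level. Bore 26.5 x 26.5 mm (along y, z), 75 mm deep, walls 4 mm; beyond it a flared lip to x = 86 mm, opening to about 38 mm. Stick home: its end on the floor, its centre at x = 85 mm, 95 mm of it outside the bore.
- holder: Fixed green base plate of the holder, 130 mm (x) x 190 mm (y) x 12 mm. Origin: on the table, under the middle of the sleeve's mouth; x level, the way the mouth faces; the plate spans x = -80 to +50 mm, y = -145 to +45 mm. The clamp lever stands at y = -100 mm on a block 70 x 50 mm, 25 mm high.
- clamp (a joint): Clamp lever angle in rad: 0 = open, leaning towards the robot (the holder's -x); 1.0 = clamped, all the way over to the holder's +x. Starts between 0 and 0.2. It swings about a level axis along the holder's y, stays where it is left, and takes only a few newtons.
- clamp_tip (a point): Centre of the 26 mm ball on the tip of the clamp lever, 85 mm from its pivot (rod 10 mm thick). The pivot is 34 mm above the table at x = 0, y = -100 mm of the holder. Open, the ball leans 41 mm to the holder's -x of the pivot, 109 mm up; upright it is 119 mm up; clamped, 41 mm to +x.
- bowl: Bystander: round clear glass bowl, 140 mm across, 60 mm high; origin under its centre. Leave alone.
- wheel: Bystander: spare grinding wheel lying flat, 120 mm across, 20 mm thick; origin under its centre. Leave alone.
- tin: Bystander: closed metal tin, 80 mm across, 75 mm high; origin under its centre. Leave alone.
Mind the look-alikes: they are no part of the job. Of the things that look like the holder, the smallest one is meant.

How it is judged:
By the outcome, as a careful person would: the job done as asked, in the order asked, and still so for the second after the job is handed in, with the robot touching nothing.
It also fails if it takes over 58 s, if anything falls off the work surface, if the arm or the gripper's body presses on something with over 40 N, if the wrist force passes 120 N, or if a joint passes its speed limit or range.

ROBOT

A 6-joint arm with a two-finger parallel gripper is mounted at the origin on the work surface. World frame = base frame: x ahead of the robot, y to its left, z up, the work surface at z = 0. Lengths are in m, angles in rad, forces in N, time in s.
With the tool pointing down it reaches from about 0.325 to 1 m from the base axis. Payload 5.1 kg.
Tool frame: the origin (TCP) lies at the very end of the fingers, on their centre line; the grasp point (between the pads) lies 19 mm behind it; z points along the fingers, y is the direction in which the jaws open and shut (so a half turn about z gives the same grasp; the last joint's range is limited). The gripper opens to 85 mm and grips with 20 to 120 N. Pads are 22 mm wide; open, the fingers measure 114 mm over their backs; the gripper's body (76 mm by 85 mm) begins 54 mm behind the grasp point. The pads swing forward as they close: fully open they stand 13 mm farther back than shut.
Start: joints at [1.107, 0.124, 1.65, -0, 1.367, -0.083], TCP at [0.242, 0.603, 0.231] pointing down, gripper open.
Joint ranges: [-2.61, 2.61], [-1.02, 2.33], [0.03, 2.71], [-1.35, 4.49], [0.32, 2.68], [-2.91, 2.91]. Speed limits (rad/s): [2.57, 2.57, 3.14, 3.14, 3.14, 3.14].

INTERFACE

Orientations are given as a rotation vector (axis times angle).
In Python, from bench import arm, get_image, spot_in, pinpoint gives the robot as it stands.
- The arm moves only by the tool play_rows, never from a script. Its argument "increments" is one flat list of numbers, 5 for each row, row after row: the shift along the tool's x, y, z in cm, then the turn about the tool's z in degrees, then the gripper command: -1 is shut, 1 is fully open, values between are in proportion. In form: [tx, ty, tz, roll, claw, tx, ty, tz, roll, claw, ...]. A call has 1 to 20 rows; each row shifts and turns the commanded pose from where the row before left it, along the tool's axes as they then stand; what a row does not reach is not made up. A row lasts 1/12 s, in which the tool goes at most 41.7 mm and 7.16 degrees, less where a joint would pass 70% of its speed; a pose out of reach is approached as far as the arm can. A call with a gripper value outside its range is refused whole. The fingers move at their own pace and stop on an object; "grip_force" is the grip in N (left out, the last holds). Time passes only in rows, so rows that do not move let the fingers close. It gives the time, the measured TCP pose, the force and the opening at its end, in the units of the state.
- arm.get_obs(): the state, without advancing time (a new reading comes with each control period).
- get_image(name): name is "scene" or "top" or "wrist"; returns a dict with "frame" (420x560x3 uint8, red, green, blue), "mtx" (3x3 intrinsics, pixels), "cam_to_world" (4x4, takes a point from camera to world coordinates). Camera axes: x right, y down, z forward; pixel columns grow to the right and rows downward; lengths in m; the calibration is good to about 2 mm. The wrist camera is an equidistant fisheye: a pixel r from the principal point sees the ray r / f radians off the axis. A picture is of the moment at which its call begins. There is no depth.
- arm.close_job(): hands the job in, once; it reports no verdict.
Trained networks look in a picture, given as the dict that the camera call returned (one of the last four; its "shot" number tells which), for a name from the list of things; names that differ only in an ending like _2 or _b are one class to them, and where a whole thing is asked for, a point or a joint stands for the part that bears it (a point fixed in the world has none). Each returns a list of dicts, best first, with "conf" (0 to 1); they miss things now and then, are a little off and sometimes report something else, mostly with a low value. They report only what shows in the picture. A call takes as long as a camera call. They do not tell look-alikes from the thing itself.
- spot_in(target, picture): "extent" ([centre column, centre row, width, height] in pixels, round what is visible of it).
- pinpoint(target, picture): "uv" ([column, row] in pixels: a listed point, or the origin of a listed thing).
The state is a dict: "clock": time; "q": joint angles; "joint_velocities": joint speeds; "joint_efforts": joint torques, N m; "tool_pos": TCP position; "ee_rot": TCP orientation; "wrist_force": force on the tool from outside, world axes, zero at the start; "torque": the same for the moment, N m; "finger_gap": finger opening in m.
Only numpy, scipy, OpenCV 4.12 (cv2) and the standard library are available. Lean on these libraries where they do the work, as an engineer would, in place of code of your own. Each camera call takes 0.05 s, during which the arm holds its last target.

## Working session

There is one attempt and no reset: what is moved stays moved. The work goes in short steps, Python scripts to look and compute and a tool call to move; the robot and the scene stay as the last step left them, time stands still between calls to the robot, and variables do not carry over. Pictures are saved under pics/ and viewed, and the job is handed in when it is done.

Besides the shell and the picture viewer there is one more tool, called after "Emit:" by a JSON object that holds its "op" and its "data". play_rows: Moves the arm, as the interface text tells. Its arguments: {"type":"object","properties":{"increments":{"type":"array","items":{"type":"number"}},"grip_force":{"type":"number"}},"required":["increments"]}

```bash
mkdir -p pics; ls; cat > h.py <<'E'
import numpy as np, cv2
from bench import arm, get_image, spot_in, pinpoint
def save(p,n): cv2.imwrite(f'pics/{n}.png',cv2.cvtColor(p['frame'],cv2.COLOR_RGB2BGR))
E
python3 - <<'E'
from h import *
for n in ('scene','top'):
    p=get_image(n); save(p,n+'0'); print(n,p['mtx'].tolist() if hasattr(p['mtx'],'tolist') else p['mtx'],np.round(p['cam_to_world'],4).tolist())
    for t in ['stick_mid','rest','sleeve','holder','clamp','clamp_tip','bowl','wheel','tin']:
        try:
            print(t,[(np.round(d['uv'],1).tolist(),round(d['conf'],2)) for d in pinpoint(t,p)],[(np.round(d['extent']).tolist(),round(d['conf'],2)) for d in spot_in(t,p)])
        except Exception as e: print(t,e)
print(arm.get_obs())
E
```

```text
pics
scene [[393.8709296215073, 0.0, 282.1172909289414], [0.0, 393.8709296215073, 207.07329538778268], [0.0, 0.0, 1.0]] [[-0.6845, 0.453, -0.5712, 1.1646], [0.7289, 0.4429, -0.5221, 0.5873], [0.0165, -0.7737, -0.6334, 0.8182], [0.0, 0.0, 0.0, 1.0]]
stick_mid [([238.6, 203.9], 0.72)] [([237.0, 206.0, 46.0, 39.0], 0.77), ([211.0, 274.0, 57.0, 44.0], 0.28)]
rest [([232.1, 213.4], 0.93)] [([236.0, 215.0, 57.0, 34.0], 0.97), ([184.0, 160.0, 22.0, 30.0], 0.23)]
sleeve [([301.0, 142.8], 0.96), ([400.8, 334.1], 0.68), ([337.9, 248.6], 0.67), ([429.7, 217.5], 0.55), ([210.7, 285.5], 0.17)] [([292.0, 147.0, 33.0, 26.0], 0.95), ([334.0, 253.0, 33.0, 31.0], 0.73), ([420.0, 223.0, 45.0, 41.0], 0.64), ([185.0, 159.0, 24.0, 27.0], 0.38)]
holder [([327.4, 271.3], 0.78), ([412.9, 247.2], 0.74), ([292.9, 167.4], 0.67)] [([280.0, 148.0, 74.0, 60.0], 0.76), ([315.0, 254.0, 85.0, 69.0], 0.69), ([399.0, 225.0, 99.0, 88.0], 0.64)]
clamp it knows: bowl, clamp_tip, holder, rest, sleeve, stick_mid, tin, wheel
clamp_tip [([390.3, 183.1], 0.76), ([262.8, 120.1], 0.58), ([303.7, 223.1], 0.53)] [([387.0, 193.0, 1
[... 1516 characters left out ...]
.0, 205.0, 30.0, 28.0], 0.97)]
{'clock': 1.7, 'q': array([ 1.10737947e+00,  1.23768198e-01,  1.65029693e+00,  1.49574877e-05,
        1.36751195e+00, -8.25904066e-02]), 'joint_velocities': array([ 0.0001818 ,  0.00122253, -0.00043829, -0.00065506, -0.00181176,
       -0.00049633]), 'joint_efforts': array([ 8.87730857e-04, -4.23591185e+01, -3.65736830e+01, -5.20460833e-05,
        6.81359179e-04,  7.22321573e-06]), 'tool_pos': array([0.24160842, 0.60341335, 0.23134463]), 'ee_rot': array([-5.94595265e-01, -3.08480123e+00, -2.97623614e-05]), 'wrist_force': array([-0.30307507, -0.50968665, -0.35022788]), 'torque': array([-0.04433395, -0.03631513, -0.0128409 ]), 'finger_gap': 0.08501087341211332}
```

View pics/scene0.png

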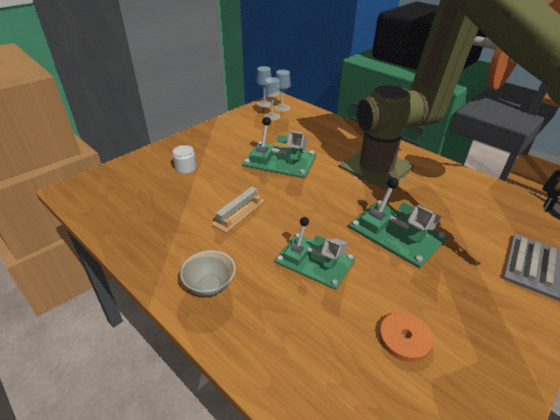

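View pics/top0.png

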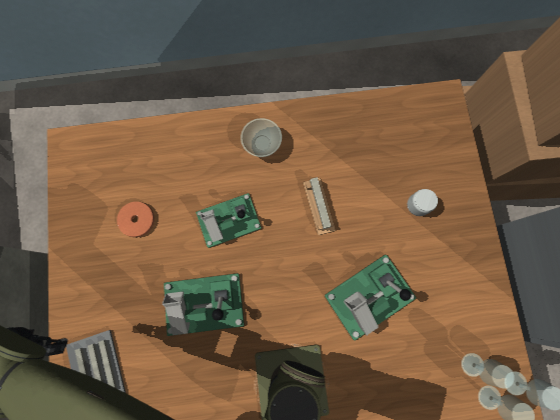

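Three holder look-alikes in the top picture: (229,221), (203,305) and (371,297). In the top view the one at (229,221) looks smallest. I'll check the plates' sizes metrically and confirm it in an enlarged crop.

```bash
cat >> h.py <<'E'
from scipy.spatial.transform import Rotation as R
CAL={'scene':(np.array([[393.8709,0,282.1173],[0,393.8709,207.0733],[0,0,1]]),np.array([[-0.6845,0.453,-0.5712,1.1646],[0.7289,0.4429,-0.5221,0.5873],[0.0165,-0.7737,-0.6334,0.8182],[0,0,0,1]])),
'top':(np.array([[385.4343,0,281.1111],[0,385.4343,211.5639],[0,0,1]]),np.array([[-0.1276,-0.9717,0.1986,0.2823],[-0.9918,0.1258,-0.0214,-0.0102],[-0.0042,-0.1997,-0.9798,1.2799],[0,0,0,1]]))}
def ray(n,uv):
    K,T=CAL[n]; d=T[:3,:3]@np.linalg.inv(K)@np.array([uv[0],uv[1],1.]); return T[:3,3],d
def onz(n,uv,z):
    o,d=ray(n,uv); return o+d*(z-o[2])/d[2]
def proj(n,P):
    K,T=CAL[n]; P=np.atleast_2d(P); c=(P-T[:3,3])@T[:3,:3]; u=c@K.T; return u[:,:2]/u[:,2:]
def tri(a,b):
    o1,d1=ray('scene',a);o2,d2=ray('top',b); s=np.linalg.lstsq(np.c_[d1,-d2],o2-o1,rcond=None)[0]
    p,q=o1+s[0]*d1,o2+s[1]*d2; return (p+q)/2,np.linalg.norm(p-q)
E
python3 - <<'E'
from h import *
import cv2
im=cv2.imread('pics/top0.png'); 
cv2.imwrite('pics/c1.png',cv2.resize(im[180:260,180:340],None,fx=5,fy=5,interpolation=cv2.INTER_CUBIC))
im2=im[240:350,150:420]; cv2.imwrite('pics/c2.png',cv2.resize(im2,None,fx=2.9,fy=2.9,interpolation=cv2.INTER_CUBIC))
im=cv2.imread('pics/scene0.png')
cv2.imwrite('pics/c3.png',cv2.resize(im[180:290,200:360],None,fx=5,fy=5,interpolation=cv2.INTER_CUBIC))
E
```

```text
(no output)
```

View pics/c1.png

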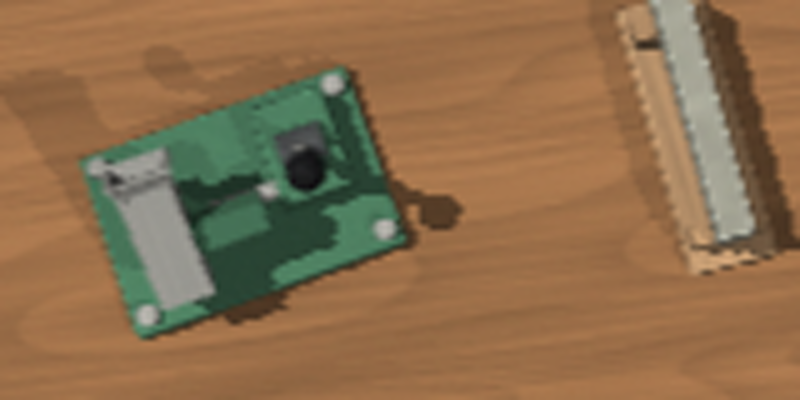

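View pics/c2.png

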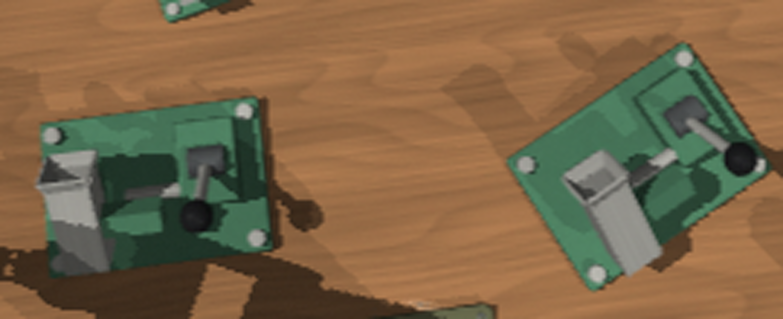

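View pics/c3.png

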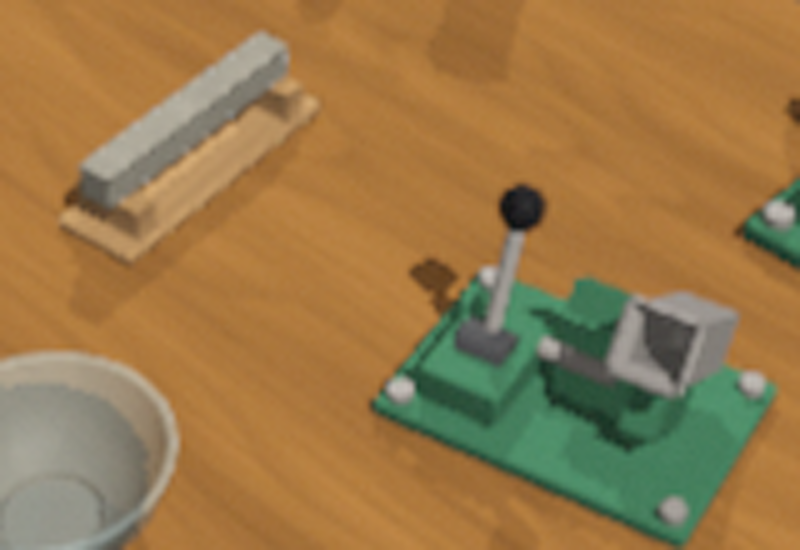

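(229,221) looks clearly smallest in the crop. I'll confirm that with metric plate sizes, then fit the holder and stick poses from the corners.

```bash
python3 - <<'E'
from h import *
from scipy.optimize import least_squares
c1=lambda a:(np.array(a,float)+.5)/5-.5+np.array([180,180])
c3=lambda a:(np.array(a,float)+.5)/5-.5+np.array([200,180])
c2=lambda a:(np.array(a,float)+.5)/2.9-.5+np.array([150,240])
for nm,cs in (('A',[c1(a) for a in [(83,158),(347,67),(408,243),(143,338)]]),('B',[c2(a) for a in [(41,123),(263,98),(272,248),(50,275)]]),('C',[c2(a) for a in [(508,160),(688,43),(770,168),(592,290)]])):
    P=np.array([onz('top',c,.012) for c in cs]); print(nm,np.round(P[:,:2],3).tolist(),'sides',np.round(np.linalg.norm(P-np.roll(P,-1,0),axis=1),3))
# holder A fit: corners (+x,+y),(+x,-y),(-x,-y),(-x,+y)
L=np.array([[.05,.045,.012],[.05,-.145,.012],[-.08,-.145,.012],[-.08,.045,.012]])
ot=np.array([c1(a) for a in [(83,158),(347,67),(408,243),(143,338)]])
os=np.array([c3(a) for a in [(683,540),(375,405)]])
def W(p,L): 
    r=R.from_euler('z',p[2]).as_matrix(); return L@r.T+np.array([p[0],p[1],0])
f=lambda p:np.r_[(proj('top',W(p,L))-ot).ravel(),(proj('scene',W(p,L[:2]))-os).ravel()]
s=least_squares(f,[.6,.2,-.3],loss='soft_l1'); print('holder',s.x,np.degrees(s.x[2]),np.round(f(s.x),1))
p=s.x
def sl(xs,y,z): c,sn=np.cos(np.radians(35)),np.sin(np.radians(35)); m=np.array([-0.075*c*0,0,0]); return np.array([xs*c-z*sn,y,.045+xs*sn+z*c])
# sleeve origin wrt holder: mouth middle (xs=.086 or .075?) above origin
for xm in (.075,.086):
    o=-xm*np.cos(np.radians(35))
    q=np.array([sl(.086,y,z)+[o,0,0] for y in (-.019,.019) for z in (-.019,.019)])
    print(xm,'lip top',np.round((proj('top',W(p,q))-180+.5)*5).tolist(),'scene',np.round((proj('scene',W(p,q))-[200,180]+.5)*5).tolist())
for a in (0,.1,.2):
    t=-.5+a; q=np.array([[.085*np.sin(t),-.1,.034+.085*np.cos(t)]]); print('ball',a,np.round((proj('top',W(p,q))-180+.5)*5),np.round((proj('scene',W(p,q))-[200,180]+.5)*5))
# stick: top face corners at z=.054
st=tri((238.6,203.9),(321.3,203.3)); print('stick',st)
E
```

```text
A [[0.577, 0.245], [0.617, 0.062], [0.492, 0.035], [0.451, 0.216]] sides [0.187 0.128 0.185 0.129]
B [[0.357, 0.369], [0.353, 0.12], [0.19, 0.127], [0.193, 0.37]] sides [0.249 0.162 0.243 0.164]
C [[0.25, -0.142], [0.352, -0.364], [0.205, -0.428], [0.103, -0.212]] sides [0.244 0.161 0.239 0.163]
holder [0.53876354 0.19292407 0.21993812] 12.601526234833445 [-0.8 -0.1 -0.2 -0.6  0.3 -0.2 -1.1  0.2  0.2 -0.6 -0.6 -1.7]
0.075 lip top [[166.0, 147.0], [168.0, 169.0], [109.0, 167.0], [109.0, 190.0]] scene [[609.0, 365.0], [633.0, 297.0], [676.0, 393.0], [700.0, 324.0]]
0.086 lip top [[170.0, 160.0], [172.0, 182.0], [113.0, 180.0], [114.0, 203.0]] scene [[617.0, 354.0], [640.0, 287.0], [683.0, 382.0], [707.0, 314.0]]
ball 0 [[312. 183.]] [[530. 203.]]
ball 0.1 [[307. 171.]] [[523. 206.]]
ball 0.2 [[303. 158.]] [[517. 210.]]
stick (array([ 0.54358334, -0.17084658,  0.03426516]), np.float64(0.005386937516035875))
```

Plate sizes are 0.187 × 0.128 m for A, against about 0.245 × 0.162 m for the other two. So A (top pixel 229,221) is the given 190 × 130 mm holder. Its lip and ball predictions match the crops. Next is the stick.

```bash
python3 - <<'E'
from h import *
im=cv2.imread('pics/top0.png'); 
cv2.imwrite('pics/c4.png',cv2.resize(im[170:240,295:345],None,fx=8,fy=8,interpolation=cv2.INTER_CUBIC))
im=cv2.imread('pics/scene0.png'); cv2.imwrite('pics/c5.png',cv2.resize(im[180:240,205:275],None,fx=8,fy=8,interpolation=cv2.INTER_CUBIC))
E
```

```text
(no output)
```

View pics/c4.png

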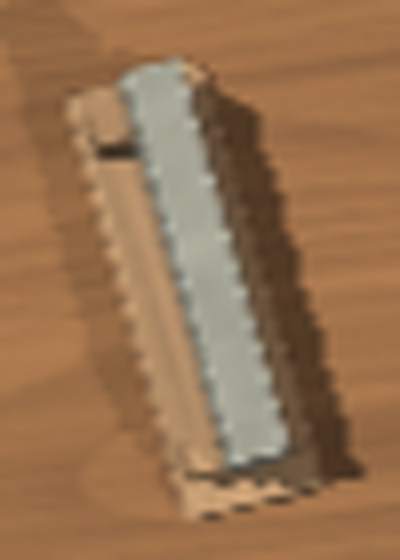

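View pics/c5.png

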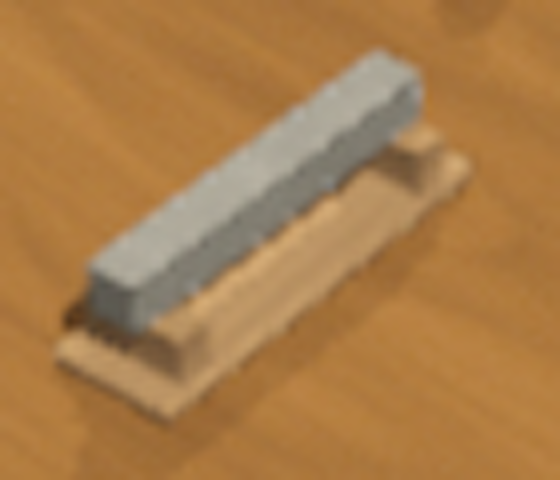

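```bash
python3 - <<'E'
from h import *
from scipy.optimize import least_squares
ct=lambda a:(np.array(a,float)+.5)/8-.5+np.array([295,170])
cs=lambda a:(np.array(a,float)+.5)/8-.5+np.array([205,180])
ot=np.array([ct(a) for a in [(122,80),(184,62),(288,447),(226,467)]])
os=np.array([cs(a) for a in [(138,287),(90,268),(378,48),(420,78)]])
h=.085;w=.012
L=np.array([[h,w,.054],[h,-w,.054],[-h,-w,.054],[-h,w,.054]])
def W(p,L):
    r=R.from_euler('z',p[2]).as_matrix(); return L@r.T+np.array([p[0],p[1],0])
for sc in (1,0):
    f=lambda p:np.r_[(proj('top',W(p,L))-ot).ravel(),sc*(proj('scene',W(p,L))-os).ravel()]
    s=least_squares(f,[.55,-.17,.1],loss='soft_l1'); print(s.x,np.degrees(s.x[2]),np.round(f(s.x),1))
o=arm.get_obs(); print(R.from_rotvec(o['ee_rot']).as_matrix().round(3), o['tool_pos'])
E
```

```text
[ 0.54651933 -0.16678155  0.11979915] 6.863985855936622 [-0.2 -1.1 -0.9 -0.6 -0.   0.5  0.6 -0.2 -0.2 -0.1 -0.  -0.9  0.2  0.1
  0.7 -1. ]
[ 0.54524686 -0.16699151  0.10953937] 6.276143334852185 [ 0.2 -0.9 -0.5 -0.3 -0.1  1.   0.4  0.2 -0.  -0.   0.  -0.   0.   0.
  0.  -0. ]
[[-0.928  0.372 -0.   ]
 [ 0.372  0.928  0.   ]
 [ 0.     0.    -1.   ]] [0.24160842 0.60341335 0.23134463]
```

Emit:
{"op": "play_rows", "data": {"increments": [0,0,0,-7.1,1,0,0,0,-7.1,1,0,0,0,-7.1,1,0,0,0,-7.1,1,-1.2,-3.8,0,0,1,-1.2,-3.8,0,0,1,-1.2,-3.8,0,0,1,-1.2,-3.8,0,0,1,-1.2,-3.8,0,0,1,-1.2,-3.8,0,0,1,-1.2,-3.8,0,0,1,-1.2,-3.8,0,0,1,-1.2,-3.8,0,0,1,-1.2,-3.8,0,0,1,-1.2,-3.8,0,0,1,-1.2,-3.8,0,0,1,-1.2,-3.8,0,0,1,-1.2,-3.8,0,0,1,-1.2,-3.8,0,0,1,-1.2,-3.8,0,0,1], "grip_force": 20}}

```text
clock: 3.37
tool_pos: [0.5025, 0.0194, 0.2317]
ee_rot: [-0.18, 3.135, -0.0]
wrist_force: [0.8, 0.2, 0.8]
finger_gap: 0.0852
```

Emit:
{"op": "play_rows", "data": {"increments": [-1.35,-3.8,0,0,1,-1.35,-3.8,0,0,1,-1.35,-3.8,0,0,1,-1.35,-3.8,0,0,1,-1.35,-3.8,0,0,1,0,0,3,0,1,0,0,3,0,1,0,0,0,0,1,0,0,0,0,1]}}

```text
clock: 4.12
tool_pos: [0.5894, -0.1592, 0.1691]
ee_rot: [0.18, -3.132, -0.003]
wrist_force: [0.8, 0.0, 1.4]
finger_gap: 0.0853
```

```bash
python3 - <<'E'
from h import *
p=get_image('wrist'); save(p,'w1'); o=arm.get_obs(); print(o['clock'],o['tool_pos'],o['ee_rot']); print(p['mtx'],np.round(p['cam_to_world'],4).tolist())
import pickle; pickle.dump(dict(K=p['mtx'],T=p['cam_to_world'],t=o),open('w1.pkl','wb'))
E
```

```text
4.1667 [ 0.59077672 -0.1593923   0.17161438] [ 1.80658863e-01 -3.13586594e+00 -3.63644899e-04]
[[325.1922621    0.         280.43950359]
 [  0.         325.1922621  209.37838039]
 [  0.           0.           1.        ]] [[-0.1132, 0.9511, 0.2872, 0.5159], [0.9936, 0.1079, 0.0344, -0.1685], [0.0017, 0.2893, -0.9572, 0.3128], [0.0, 0.0, 0.0, 1.0]]
```

View pics/w1.png

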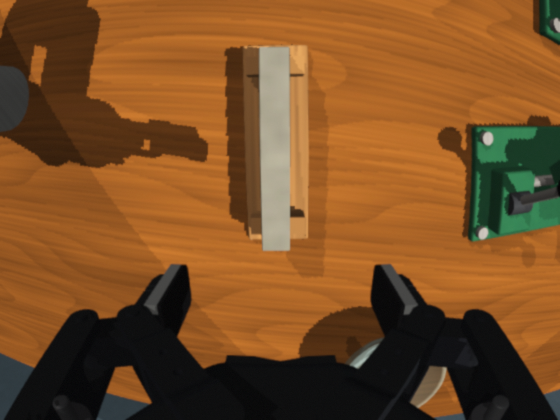

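```bash
cat >> h.py <<'E'
def wray(K,T,uv):
    d=np.array([uv[0]-K[0,2],uv[1]-K[1,2]]); r=np.hypot(*d); th=r/K[0,0]
    v=np.r_[np.sin(th)*d/max(r,1e-9),np.cos(th)]; return T[:3,3],T[:3,:3]@v
def wonz(K,T,uv,z):
    o,d=wray(K,T,uv); return o+d*(z-o[2])/d[2]
def wproj(K,T,P):
    c=(np.atleast_2d(P)-T[:3,3])@T[:3,:3]; th=np.arctan2(np.hypot(c[:,0],c[:,1]),c[:,2]); ph=np.arctan2(c[:,1],c[:,0])
    return np.c_[K[0,2]+K[0,0]*th*np.cos(ph),K[1,2]+K[0,0]*th*np.sin(ph)]
E
python3 - <<'E'
from h import *
import pickle; d=pickle.load(open('w1.pkl','rb')); K,T=np.array(d['K']),np.array(d['T'])
P=np.array([wonz(K,T,u,.054) for u in [(260,46),(288,46),(290.5,250),(263,250)]]); print(P.round(4)); print(np.linalg.norm(P-np.roll(P,-1,0),axis=1))
c=P.mean(0); a=(P[2]+P[3]-P[0]-P[1]); y=np.degrees(np.arctan2(a[1],a[0])); print(c,y)
u=a/np.linalg.norm(a); g=c+u*.045; print('grip',g)
t=d['t']; M=R.from_rotvec(t['ee_rot']).as_matrix(); print('tool y head',np.degrees(np.arctan2(M[1,1],M[0,1])),'shift tool',M.T@(np.r_[g[:2],.023]-t['tool_pos']))
E
```

```text
[[ 0.4629 -0.1901  0.054 ]
 [ 0.4606 -0.1684  0.054 ]
 [ 0.6292 -0.1463  0.054 ]
 [ 0.6319 -0.1701  0.054 ]]
[0.02185433 0.17002358 0.02390772 0.17014738]
[ 0.54615421 -0.16874424  0.054     ] 7.113161271088154
grip [ 0.59080787 -0.16317192  0.054     ]
tool y head 96.594386210894 shift tool [ 0.00032688 -0.00379705  0.14861358]
```

Emit:
{"op": "play_rows", "data": {"increments": [0,-0.4,0,-0.5,1,0,0,3.5,0,1,0,0,3.5,0,1,0,0,3.5,0,1,0,0,2.5,0,1,0,0,1.5,0,1,0,0,0.35,0,1,0,0,0,0,1], "grip_force": 20}}

```text
clock: 4.83
tool_pos: [0.5919, -0.1635, 0.0236]
ee_rot: [-0.195, 3.135, -0.001]
wrist_force: [0.4, 1.6, 0.1]
finger_gap: 0.0855
```

Emit:
{"op": "play_rows", "data": {"increments": [0,0,0,0,-1,0,0,0,0,-1,0,0,0,0,-1,0,0,0,0,-1,0,0,0,0,-1,0,0,0,0,-1,0,0,0,0,-1,0,0,0,0,-1], "grip_force": 20}}

```text
clock: 5.5
tool_pos: [0.5919, -0.1638, 0.0239]
ee_rot: [-0.194, 3.134, -0.001]
wrist_force: [-0.6, -0.2, 5.4]
finger_gap: 0.0236
```

Emit:
{"op": "play_rows", "data": {"increments": [0,0,-0.3,0,-1,0,0,-1,0,-1,0,0,-2,0,-1,0,0,-3,0,-1,0,0,-3,0,-1,0,0,-3,0,-1,0,0,-2,0,-1,0,0,-1,0,-1,0,0,0,0,-1]}}

```text
clock: 6.25
tool_pos: [0.5927, -0.164, 0.1791]
ee_rot: [-0.194, 3.131, -0.003]
wrist_force: [0.2, -0.4, -1.0]
finger_gap: 0.024
```

```bash
python3 - <<'E'
from h import *
p=get_image('scene'); save(p,'s2'); im=cv2.imread('pics/s2.png'); cv2.imwrite('pics/s2c.png',cv2.resize(im[90:290,150:400],None,fx=3,fy=3,interpolation=cv2.INTER_CUBIC))
o=arm.get_obs(); print(o['clock'],o['tool_pos'],o['wrist_force'],o['torque'],o['finger_gap'])
E
```

```text
6.3 [ 0.59159372 -0.16365357  0.17656443] [-1.05891008  0.63543762 -1.36452103] [ 0.03254034 -0.04669605 -0.02559151] 0.02370936788405655
```

View pics/s2c.png

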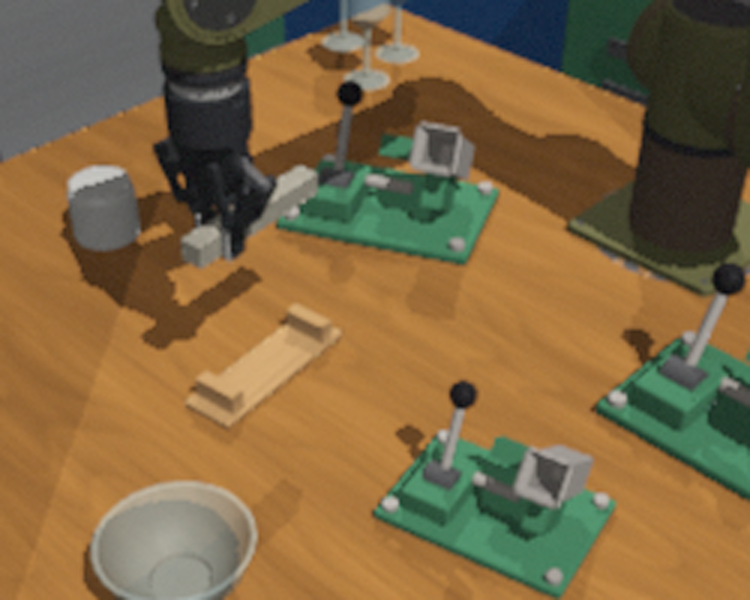

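Emit:
{"op": "play_rows", "data": {"increments": [0,0,0,-5.5,-1,-0.8,1.6,0,0,-1,-1.6,3.2,0,0,-1,-1.6,3.2,0,0,-1,-1.6,3.2,0,0,-1,-1.6,3.2,0,0,-1,-1.6,3.2,0,0,-1,-1.6,3.2,0,0,-1,-1.6,3.2,0,0,-1,-1.6,3.2,0,0,-1,-1.6,3.2,0,0,-1,-1.6,3.2,0,0,-1,-1.2,2.2,0,0,-1,-0.5,0.8,0,0,-1,0,0,2.5,0,-1,0,0,2.5,0,-1,0,0,2.5,0,-1,0,0,1.5,0,-1,0,0,0,0,-1,0,0,0,0,-1]}}

```text
clock: 7.97
tool_pos: [0.6908, 0.2331, 0.0833]
ee_rot: [0.343, -3.118, 0.001]
wrist_force: [1.1, 0.3, -1.2]
finger_gap: 0.0237
```

```bash
cat >> h.py <<'E'
HP=np.array([.53876,.19292,.21994])
def h2w(L):
    r=R.from_euler('z',HP[2]).as_matrix(); return np.atleast_2d(L)@r.T+np.array([HP[0],HP[1],0])
def w2h(P):
    r=R.from_euler('z',HP[2]).as_matrix(); return (np.atleast_2d(P)-np.array([HP[0],HP[1],0]))@r
def state():
    o=arm.get_obs(); M=R.from_rotvec(o['ee_rot']).as_matrix()
    print('t',round(o['clock'],2),'holder-frame TCP mm',(w2h(o['tool_pos'])[0]*1e3).round(1),'yhead-yaw',round(np.degrees(np.arctan2(M[1,1],M[0,1])-HP[2]),2),'tilt',M[:,2].round(3),'F',o['wrist_force'].round(1),'T',o['torque'].round(2),'gap',round(o['finger_gap'],4)); return o
def shot(n,cam,box,f):
    p=get_image(cam); im=cv2.cvtColor(p['frame'],cv2.COLOR_RGB2BGR); x0,x1,y0,y1=box
    cv2.imwrite(f'pics/{n}.png',cv2.resize(im[y0:y1,x0:x1],None,fx=f,fy=f,interpolation=cv2.INTER_CUBIC)); return p
E
python3 - <<'E'
from h import *
shot('s3','scene',(200,400,170,320),4); shot('w3','wrist',(100,460,0,300),2)
state()
E
```

```text
t 8.07 holder-frame TCP mm [159.6   6.3  87.4] yhead-yaw 89.96 tilt [ 0.002  0.    -1.   ] F [ 1.3 -0.3 -0.4] T [ 0.04 -0.09 -0.  ] gap 0.0237
```

View pics/s3.png

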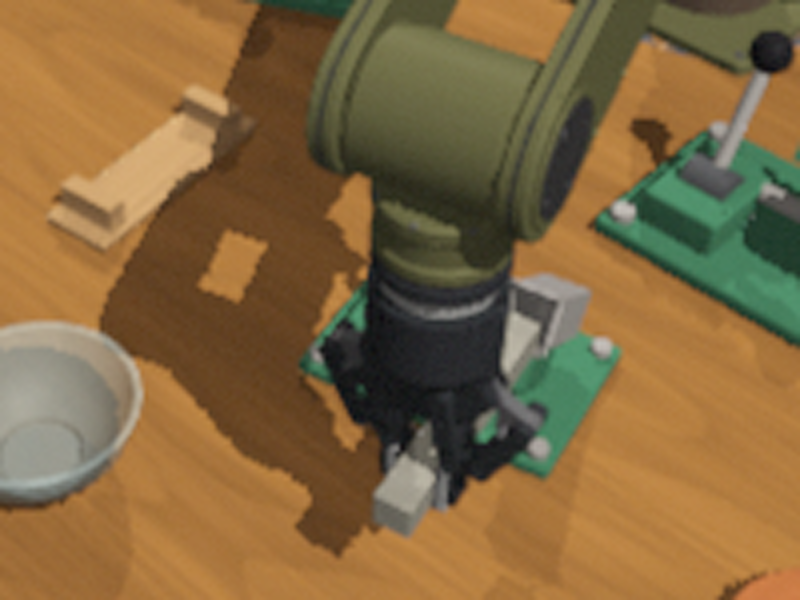

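View pics/w3.png

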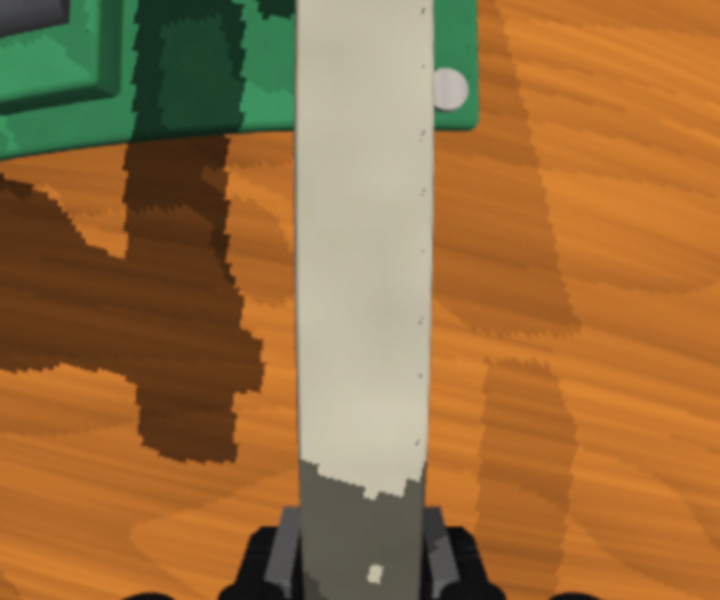

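```bash
python3 - <<'E'
from h import *
p=shot('w4','wrist',(300,400,0,100),8); K,T=np.array(p['mtx']),np.array(p['cam_to_world'])
o=state()
P=wonz(K,T,(339.2,64),.012); print('corner in holder frame',w2h(P)*1e3)
print('pred px',wproj(K,T,h2w([[.05,.045,.012],[.05,-.145,.012]])))
# stick top face edges at px (248,100) left,(316.5,100)right in full coords
tz=o['tool_pos'][2]+.018+.012
for u in [(248.2,50),(316.8,50),(250,220),(313,220)]: print(u,(w2h(wonz(K,T,u,tz))*1e3).round(1))
E
```

```text
t 8.12 holder-frame TCP mm [160.    6.4  88.2] yhead-yaw 89.96 tilt [ 0.003  0.001 -1.   ] F [ 0.3 -0.1 -1.4] T [ 0.03 -0.09  0.07] gap 0.0239
corner in holder frame [[51.13526963 44.71807374 12.        ]]
pred px [[339.61257671  62.38745652]
 [ 79.85104481  79.90531204]]
(248.2, 50) [[ 62.7  -5.2 118.2]]
(316.8, 50) [[ 62.7  18.1 118.2]]
(250, 220) [[123.3  -5.5 118.2]]
(313, 220) [[123.3  17.6 118.2]]
```

View pics/w4.png

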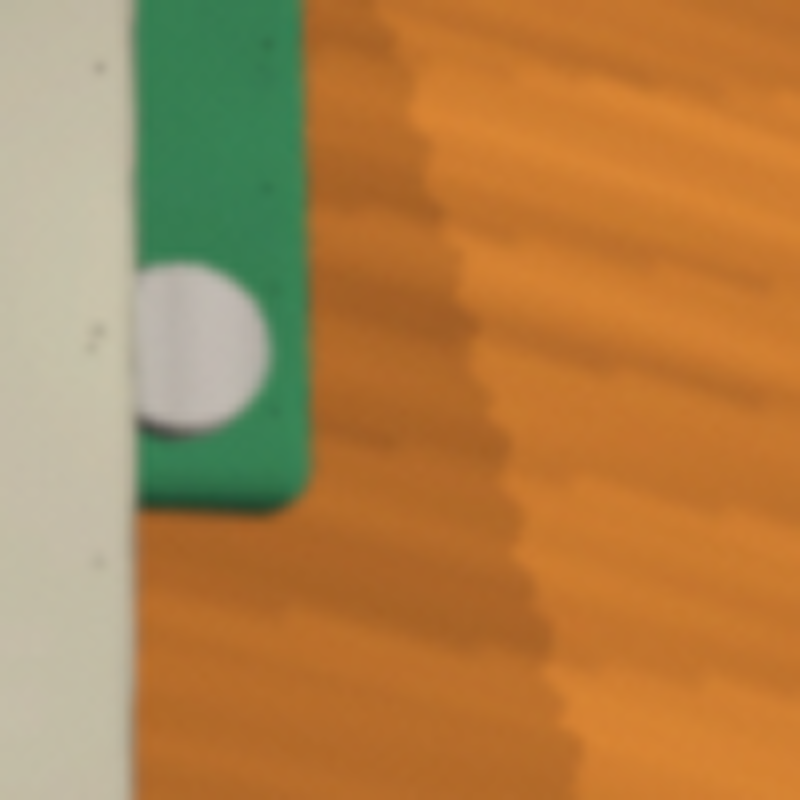

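Emit:
{"op": "play_rows", "data": {"increments": [0,-0.64,0.6,0,-1,0,0,0.7,0,-1,0,0,0,0,-1,0.8,0,0,0,-1,0.8,0,0,0,-1,0.6,0,0,0,-1,0.4,0,0,0,-1,0,0,0,0,-1,0,0,0,0,-1]}}

```text
clock: 8.87
tool_pos: [0.6679, 0.2221, 0.0732]
ee_rot: [-0.345, 3.122, 0.0]
wrist_force: [0.6, -0.6, -2.1]
finger_gap: 0.0236
```

```bash
python3 - <<'E'
from h import *
shot('s5','scene',(280,380,210,290),8)
state()
E
```

```text
t 8.92 holder-frame TCP mm [132.7   0.3  73.2] yhead-yaw 89.99 tilt [ 0.001  0.    -1.   ] F [ 1.2  0.4 -1.4] T [ 0.03 -0.14 -0.04] gap 0.0238
```

View pics/s5.png

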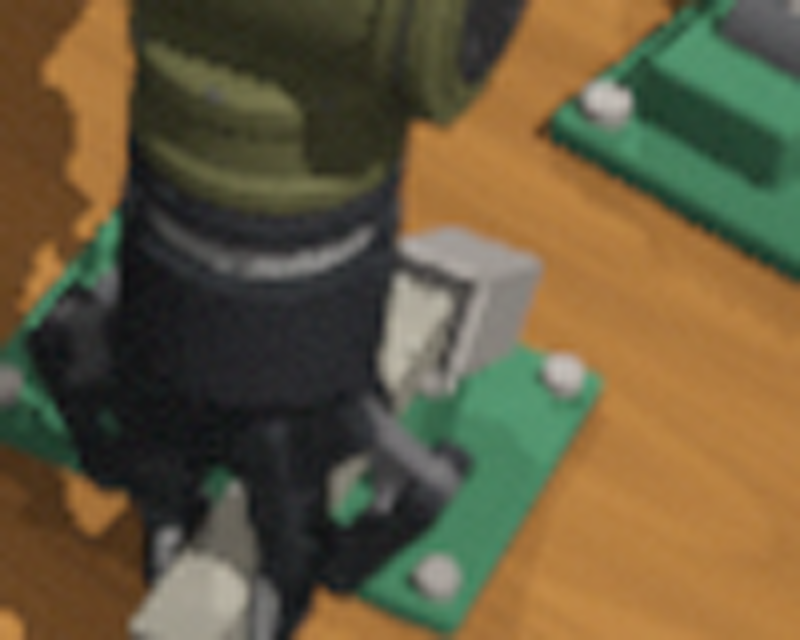

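Emit:
{"op": "play_rows", "data": {"increments": [0.3,0,-0.1,0,-1,0.2,0,-0.1,0,-1,0,0,0,0,-1,0,0,-0.5,0,-1,0,0,-0.5,0,-1,0,0,-0.5,0,-1,0,0,0,0,-1]}}

```text
clock: 9.5
tool_pos: [0.6644, 0.2212, 0.0919]
ee_rot: [-0.344, 3.12, 0.0]
wrist_force: [-0.6, -0.4, -1.7]
finger_gap: 0.0236
```

```bash
python3 - <<'E'
from h import *
shot('s6','scene',(280,380,210,290),8)
state()
E
```

```text
t 9.55 holder-frame TCP mm [128.5   0.2  91.4] yhead-yaw 89.98 tilt [ 0.002  0.    -1.   ] F [ 0.6  0.3 -1.5] T [-0.02 -0.16 -0.03] gap 0.0237
```

View pics/s6.png

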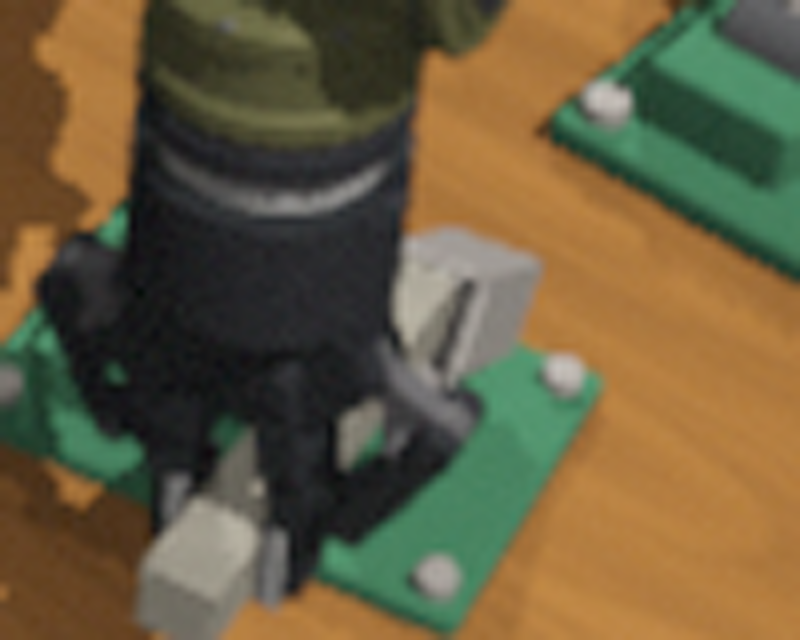

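```bash
cat >> h.py <<'E'
def stickpred(tcp,th,box,f,g=.131):
    c=w2h(tcp)[0]+[0,0,.018]; t=np.radians(th); ux=np.array([np.cos(t),0,np.sin(t)]); uz=np.array([-np.sin(t),0,np.cos(t)]); uy=np.array([0,1,0])
    out=np.array([c+ux*(.170-g)+uy*y+uz*z for y,z in((-.012,.012),(.012,.012),(.012,-.012),(-.012,-.012))])
    inn=np.array([c-ux*g+uy*y+uz*z for y,z in((-.012,.012),(.012,.012))])
    return [((proj('scene',h2w(q))-[box[0],box[2]]+.5)*f).round().tolist() for q in (out,inn)]
E
python3 - <<'E'
from h import *
for th in (0,5,10): print(th,stickpred(h2w([[.1285,0,.0914]])[0],th,(280,380,210,290),8))
E
```

```text
0 [[[140.0, 568.0], [214.0, 602.0], [210.0, 657.0], [136.0, 622.0]], [[396.0, 216.0], [465.0, 244.0]]]
5 [[[142.0, 557.0], [217.0, 592.0], [209.0, 651.0], [135.0, 617.0]], [[394.0, 241.0], [461.0, 268.0]]]
10 [[[145.0, 546.0], [220.0, 581.0], [209.0, 645.0], [135.0, 610.0]], [[390.0, 267.0], [457.0, 295.0]]]
```

```bash
python3 - <<'E'
from h import *
im=cv2.imread('pics/s6.png'); out=[]
for th,col in ((0,(0,0,255)),(8,(255,0,0))):
    o,i=stickpred(h2w([[.1285,0,.0914]])[0],th,(280,380,210,290),8)
    cv2.polylines(im,[np.int32(o)],True,col,1); cv2.polylines(im,[np.int32([o[0],o[1],i[1],i[0]])],True,col,1)
cv2.imwrite('pics/s6o.png',im)
E
```

```text
(no output)
```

View pics/s6o.png

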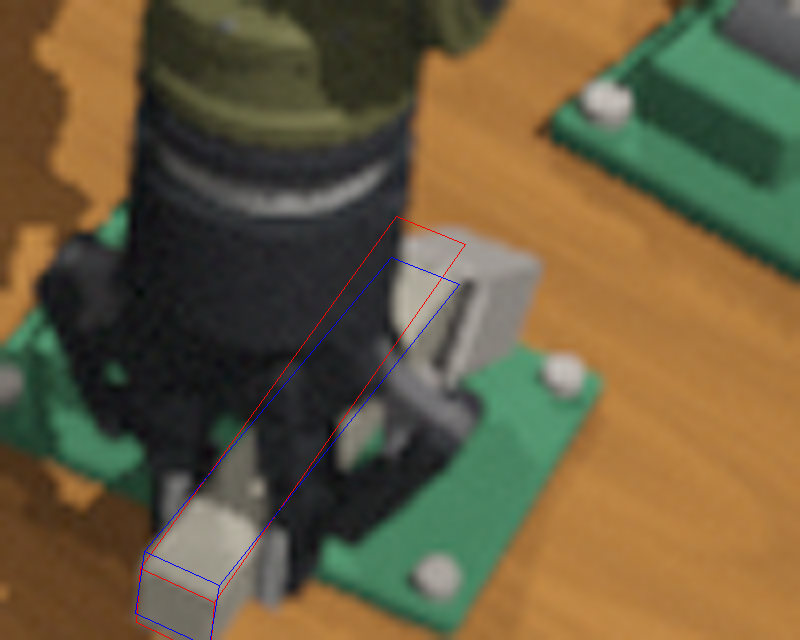

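Emit:
{"op": "play_rows", "data": {"increments": [0,0,-0.6,0,-1,0.1,0,-0.6,0,-1,0.1,0,-0.6,0,-1,0.1,0,-0.6,0,-1,0.15,0,-0.6,0,-1,0,0,0,0,-1]}}

```text
clock: 10.05
tool_pos: [0.6592, 0.2201, 0.1219]
ee_rot: [-0.344, 3.121, 0.0]
wrist_force: [0.7, 1.1, -1.3]
finger_gap: 0.0238
```

```bash
python3 - <<'E'
from h import *
shot('s7','scene',(280,380,210,290),8)
o=state()
im=cv2.imread('pics/s7.png')
for th,col in ((15,(0,0,255)),(20,(255,0,0))):
    q,i=stickpred(o['tool_pos'],th,(280,380,210,290),8)
    cv2.polylines(im,[np.int32(q)],True,col,1); cv2.polylines(im,[np.int32([q[0],q[1],i[1],i[0]])],True,col,1)
cv2.imwrite('pics/s7o.png',im)
E
```

```text
t 10.1 holder-frame TCP mm [123.2   0.2 121.1] yhead-yaw 89.98 tilt [ 0.001  0.    -1.   ] F [ 1.1  0.3 -1.5] T [ 0.06 -0.23  0.01] gap 0.0244
```

View pics/s7o.png

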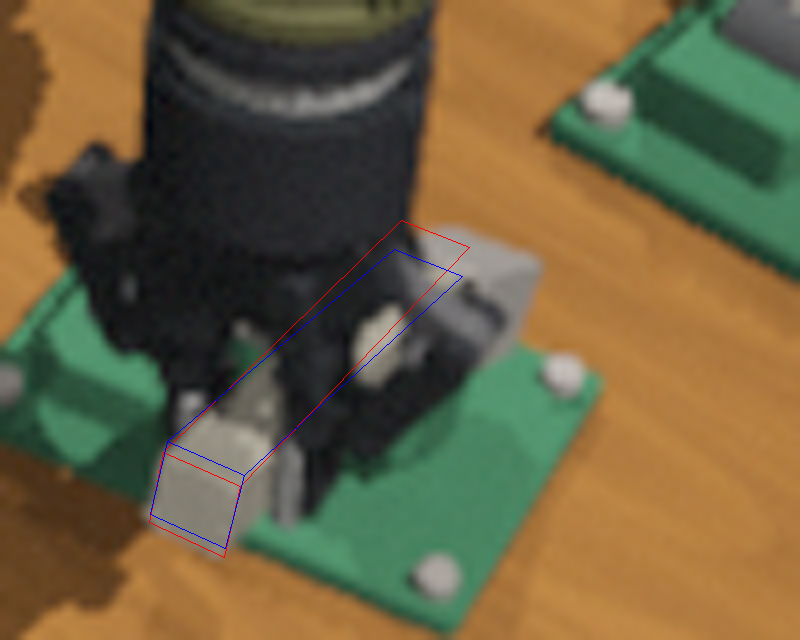

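Emit:
{"op": "play_rows", "data": {"increments": [0.15,0,-0.6,0,-1,0.2,0,-0.6,0,-1,0.2,0,-0.6,0,-1,0.2,0,-0.4,0,-1,0,0,0,0,-1]}}

```text
clock: 10.52
tool_pos: [0.6514, 0.2184, 0.1432]
ee_rot: [-0.344, 3.122, 0.0]
wrist_force: [-0.3, -0.2, -1.7]
finger_gap: 0.0235
```

```bash
python3 - <<'E'
from h import *
shot('s8','scene',(280,380,190,270),8); shot('t8','top',(180,260,190,250),10)
o=state()
im=cv2.imread('pics/s8.png')
for th,col in ((25,(0,0,255)),(32,(255,0,0))):
    q,i=stickpred(o['tool_pos'],th,(280,380,190,270),8)
    cv2.polylines(im,[np.int32(q)],True,col,1); cv2.polylines(im,[np.int32([q[0],q[1],i[1],i[0]])],True,col,1)
cv2.imwrite('pics/s8o.png',im)
E
```

```text
t 10.62 holder-frame TCP mm [115.2   0.3 142.1] yhead-yaw 89.98 tilt [-0.001 -0.    -1.   ] F [ 0.1 -0.3 -0.7] T [ 0.06 -0.03  0.01] gap 0.0235
```

View pics/s8o.png

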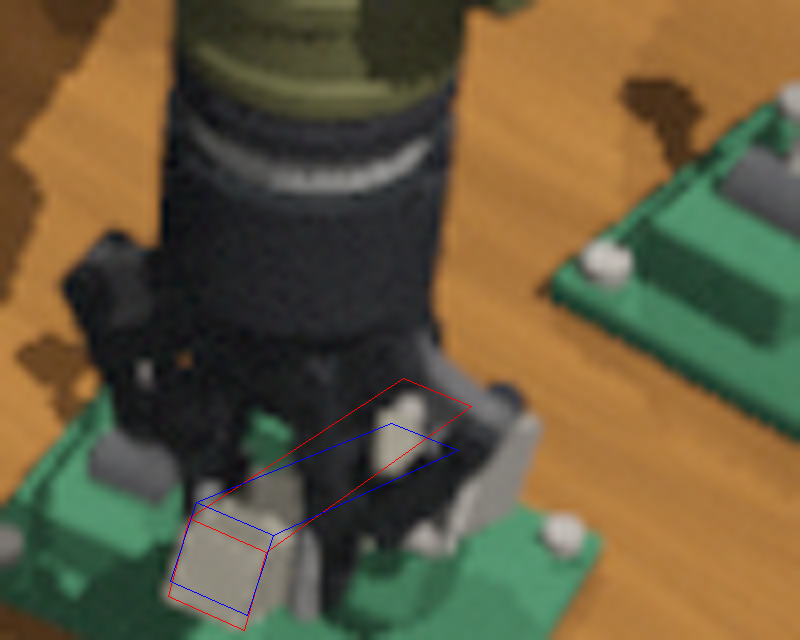

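View pics/t8.png

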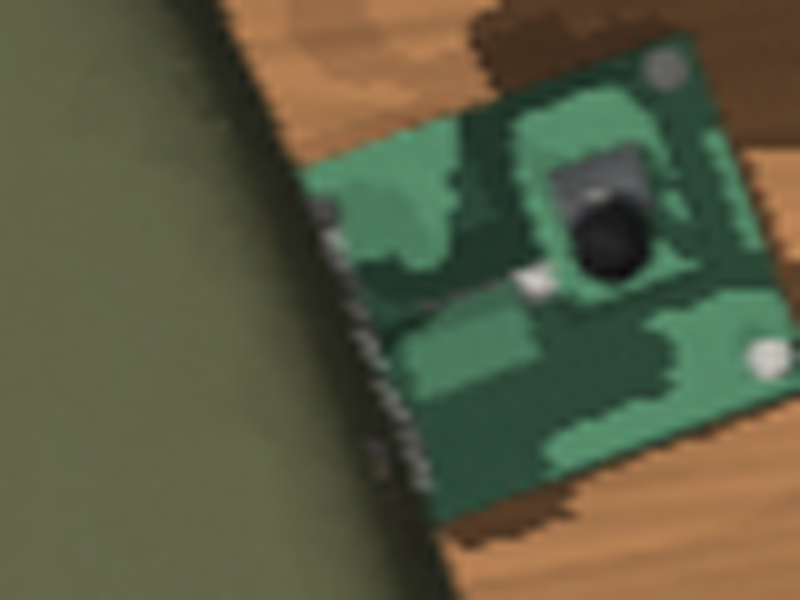

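Emit:
{"op": "play_rows", "data": {"increments": [0.2,0,-0.15,0,-1,0.25,0,-0.15,0,-1,0.25,0,-0.06,0,-1,0,0,0,0,-1]}}

```text
clock: 10.95
tool_pos: [0.6449, 0.2168, 0.146]
ee_rot: [-0.344, 3.121, 0.0]
wrist_force: [3.4, 0.3, -1.7]
finger_gap: 0.024
```

```bash
python3 - <<'E'
from h import *
o=state()
E
```

```text
t 10.95 holder-frame TCP mm [108.8   0.2 146. ] yhead-yaw 89.98 tilt [ 0.001  0.    -1.   ] F [ 3.4  0.3 -1.7] T [ 0.17 -0.64 -0.04] gap 0.024
```

Emit:
{"op": "play_rows", "data": {"increments": [0.25,0,0.17,0,-1,0.25,0,0.17,0,-1,0,0,0,0,-1]}}

```text
clock: 11.2
tool_pos: [0.6407, 0.2159, 0.1429]
ee_rot: [-0.344, 3.12, 0.001]
wrist_force: [5.4, 1.1, 0.6]
finger_gap: 0.0232
```

```bash
python3 - <<'E'
from h import *
o=state()
shot('s9','scene',(280,380,190,270),8)
im=cv2.imread('pics/s9.png')
for th,col in ((29,(0,0,255)),(35,(255,0,0))):
    q,i=stickpred(o['tool_pos'],th,(280,380,190,270),8)
    cv2.polylines(im,[np.int32(q)],True,col,1); cv2.polylines(im,[np.int32([q[0],q[1],i[1],i[0]])],True,col,1)
cv2.imwrite('pics/s9o.png',im)
E
```

```text
t 11.2 holder-frame TCP mm [104.5   0.2 142.9] yhead-yaw 89.98 tilt [ 0.003  0.001 -1.   ] F [5.4 1.1 0.6] T [ 0.22 -0.97 -0.  ] gap 0.0232
```

View pics/s9o.png

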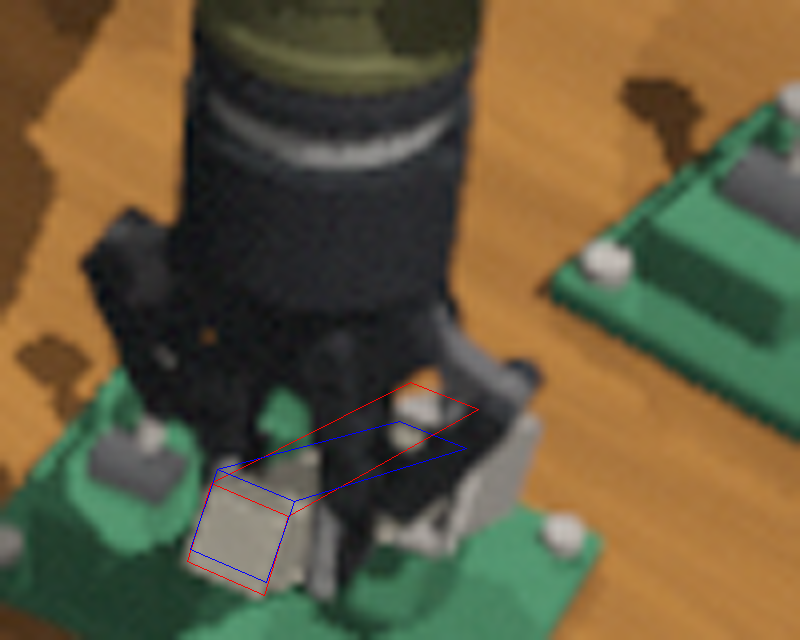

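Emit:
{"op": "play_rows", "data": {"increments": [0.2,0,0.1,0,-1,0.2,0,0.1,0,-1,0,0,0,0,-1]}}

```text
clock: 11.5
tool_pos: [0.6346, 0.2146, 0.1389]
ee_rot: [0.344, -3.119, 0.001]
wrist_force: [0.8, 0.3, -2.8]
finger_gap: 0.0236
```

```bash
python3 - <<'E'
from h import *
o=state()
p=get_image('wrist'); save(p,'w10'); shot('s10','scene',(280,380,190,270),8)
E
```

```text
t 11.5 holder-frame TCP mm [ 98.2   0.2 138.9] yhead-yaw 89.98 tilt [-0.003 -0.001 -1.   ] F [ 0.8  0.3 -2.8] T [ 0.07 -0.32 -0.07] gap 0.0236
```

View pics/w10.png

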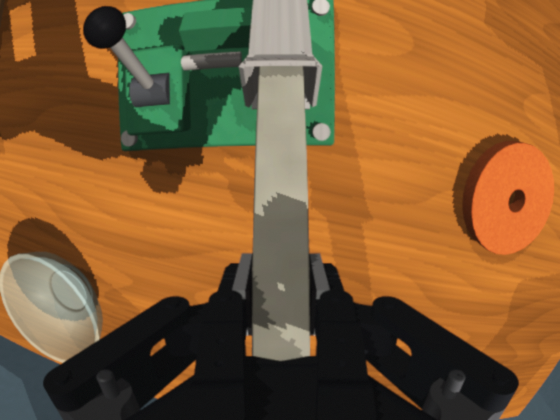

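View pics/s10.png

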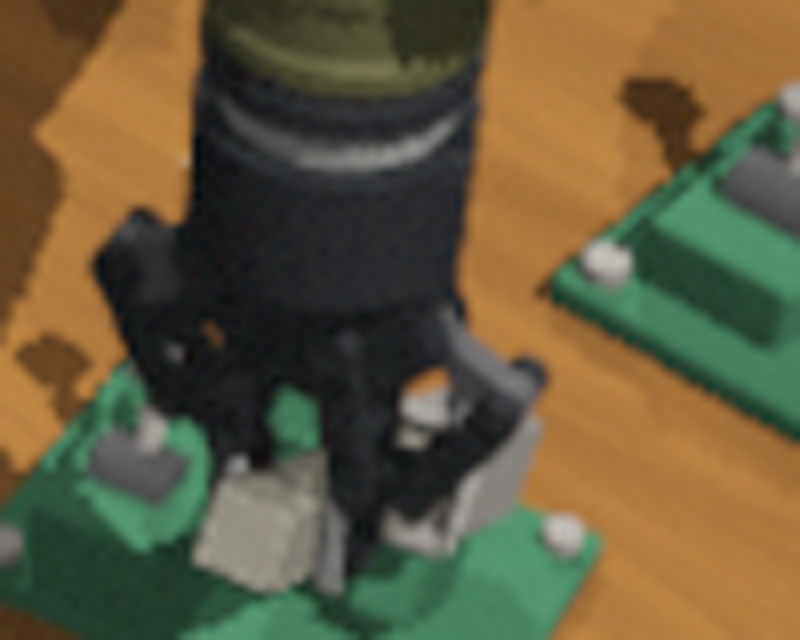

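Emit:
{"op": "play_rows", "data": {"increments": [0.33,0,0.23,0,-1,0.41,0,0.29,0,-1,0.41,0,0.29,0,-1,0.41,0,0.28,0,-1,0,0,0,0,-1]}}

```text
clock: 12.02
tool_pos: [0.6191, 0.2111, 0.1277]
ee_rot: [0.344, -3.12, 0.001]
wrist_force: [-0.6, -0.3, -2.8]
finger_gap: 0.024
```

```bash
python3 - <<'E'
from h import *
o=state()
E
```

```text
t 12.02 holder-frame TCP mm [ 82.4   0.3 127.7] yhead-yaw 89.99 tilt [-0.003 -0.001 -1.   ] F [-0.6 -0.3 -2.8] T [ 0.02 -0.09 -0.02] gap 0.024
```

Emit:
{"op": "play_rows", "data": {"increments": [0.41,0,0.29,0,-1,0.41,0,0.29,0,-1,0.41,0,0.29,0,-1,0.41,0,0.28,0,-1,0,0,0,0,-1]}}

```text
clock: 12.43
tool_pos: [0.6034, 0.2076, 0.1165]
ee_rot: [0.344, -3.121, 0.0]
wrist_force: [0.0, 0.0, -2.9]
finger_gap: 0.0236
```

Emit:
{"op": "play_rows", "data": {"increments": [0.33,0,0.23,0,-1,0.33,0,0.23,0,-1,0.33,0,0.23,0,-1,0.25,0,0.17,0,-1,0,0,0,0,-1]}}

```text
clock: 12.85
tool_pos: [0.5918, 0.205, 0.1083]
ee_rot: [0.344, -3.122, 0.0]
wrist_force: [-0.3, -0.1, -1.7]
finger_gap: 0.0239
```

```bash
python3 - <<'E'
from h import *
o=state(); t=w2h(o['tool_pos'])[0]*1e3+[61.4,0,18-45]; print('E',t[0]*.819+t[2]*.574-131,'zs',-t[0]*.574+t[2]*.819)
p=get_image('wrist'); save(p,'w11')
E
```

```text
t 12.85 holder-frame TCP mm [ 54.4   0.2 108.3] yhead-yaw 89.99 tilt [-0.001 -0.    -1.   ] F [-0.3 -0.1 -1.7] T [-0.   -0.09 -0.02] gap 0.0239
E 10.530292940309948 zs 0.1202265023766671
```

View pics/w11.png

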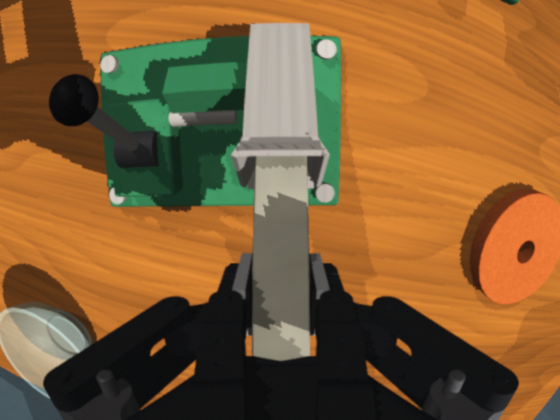

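Emit:
{"op": "play_rows", "data": {"increments": [0.16,0,0.115,0,-1,0.16,0,0.115,0,-1,0.16,0,0.115,0,-1,0.12,0,0.086,0,-1,0,0,0,0,-1]}}

```text
clock: 13.32
tool_pos: [0.5864, 0.2038, 0.1044]
ee_rot: [0.344, -3.122, 0.0]
wrist_force: [0.1, 0.3, -2.4]
finger_gap: 0.0238
```

Emit:
{"op": "play_rows", "data": {"increments": [0.08,0,0.057,0,-1,0.08,0,0.057,0,-1,0,0,0,0,-1]}}

```text
clock: 13.57
tool_pos: [0.5851, 0.2035, 0.1035]
ee_rot: [0.344, -3.123, 0.0]
wrist_force: [-0.5, -0.5, -1.7]
finger_gap: 0.0233
```

```bash
python3 - <<'E'
from h import *
o=state(); t=w2h(o['tool_pos'])[0]*1e3+[61.4,0,18-45]; print('E',t[0]*.819+t[2]*.574-131,'zs',-t[0]*.574+t[2]*.819)
E
```

```text
t 13.57 holder-frame TCP mm [ 47.5   0.2 103.5] yhead-yaw 89.98 tilt [-0. -0. -1.] F [-0.5 -0.5 -1.7] T [-0.02 -0.07  0.03] gap 0.0233
E 2.078564616031713 zs 0.13309809226895197
```

1 mm steps until the floor shows in the force.

Emit:
{"op": "play_rows", "data": {"increments": [0.08,0,0.057,0,-1,0.08,0,0.057,0,-1,0,0,0,0,-1,0,0,0,0,-1]}}

```text
clock: 13.9
tool_pos: [0.5836, 0.2031, 0.1024]
ee_rot: [0.344, -3.123, 0.0]
wrist_force: [-0.6, 1.5, -1.2]
finger_gap: 0.0239
```

Emit:
{"op": "play_rows", "data": {"increments": [0.08,0,0.057,0,-1,0,0,0,0,-1,0,0,0,0,-1]}}

```text
clock: 14.15
tool_pos: [0.5828, 0.203, 0.1018]
ee_rot: [0.344, -3.123, -0.0]
wrist_force: [1.1, 0.3, -1.7]
finger_gap: 0.0235
```

Emit:
{"op": "play_rows", "data": {"increments": [0.08,0,0.057,0,-1,0,0,0,0,-1,0,0,0,0,-1]}}

```text
clock: 14.4
tool_pos: [0.582, 0.2028, 0.1012]
ee_rot: [0.344, -3.123, 0.0]
wrist_force: [-0.1, -0.2, -1.6]
finger_gap: 0.0236
```

Emit:
{"op": "play_rows", "data": {"increments": [0.08,0,0.057,0,-1,0,0,0,0,-1,0,0,0,0,-1]}}

```text
clock: 14.65
tool_pos: [0.5813, 0.2027, 0.1007]
ee_rot: [-0.344, 3.123, 0.0]
wrist_force: [0.7, -0.9, -1.5]
finger_gap: 0.0236
```

Emit:
{"op": "play_rows", "data": {"increments": [0.08,0,0.057,0,-1,0.08,0,0.057,0,-1,0,0,0,0,-1,0,0,0,0,-1]}}

```text
clock: 14.98
tool_pos: [0.5811, 0.2026, 0.1009]
ee_rot: [-0.344, 3.119, 0.001]
wrist_force: [3.5, 1.1, 2.9]
finger_gap: 0.0236
```

```bash
python3 - <<'E'
from h import *
o=state(); t=w2h(o['tool_pos'])[0]*1e3+[61.4,0,18-45]; print('E',t[0]*.819+t[2]*.574-131,'zs',-t[0]*.574+t[2]*.819)
p=get_image('wrist'); save(p,'w12'); shot('s12','scene',(280,380,190,270),8)
K,T=np.array(p['mtx']),np.array(p['cam_to_world'])
c,s=.81915,.57358
S=lambda xs,y,z: h2w([[-.0614+xs*c-z*s,y,.045+xs*s+z*c]])[0]
print('lip top edge',wproj(K,T,[S(.086,-.019,.019),S(.086,.019,.019)]).round(1).tolist(),'stick outer top if home',wproj(K,T,[S(.17,-.012,.012),S(.17,.012,.012)]).round(1).tolist(),wproj(K,T,[S(.18,-.012,.012)]).round(1).tolist())
print('scene',((proj('scene',[S(.17,-.012,.012),S(.17,.012,.012),S(.17,.012,-.012),S(.17,-.012,-.012)])-[280,190]+.5)*8).round().tolist())
print('scene+5mm',((proj('scene',[S(.175,-.012,.012),S(.175,.012,.012),S(.175,.012,-.012),S(.175,-.012,-.012)])-[280,190]+.5)*8).round().tolist())
E
```

```text
t 14.98 holder-frame TCP mm [ 43.4   0.2 100.9] yhead-yaw 89.98 tilt [ 0.003  0.001 -1.   ] F [3.5 1.1 2.9] T [ 0.13 -0.57  0.01] gap 0.0236
E -2.732384373953124 zs 0.36175326457684065
lip top edge [[236.6, 183.3], [326.1, 183.2]] stick outer top if home [[252.0, 385.1], [311.3, 385.0]] [[252.1, 407.6]]
scene [[300.0, 446.0], [373.0, 476.0], [347.0, 551.0], [275.0, 520.0]]
scene+5mm [[295.0, 447.0], [368.0, 477.0], [342.0, 553.0], [269.0, 522.0]]
```

View pics/s12.png

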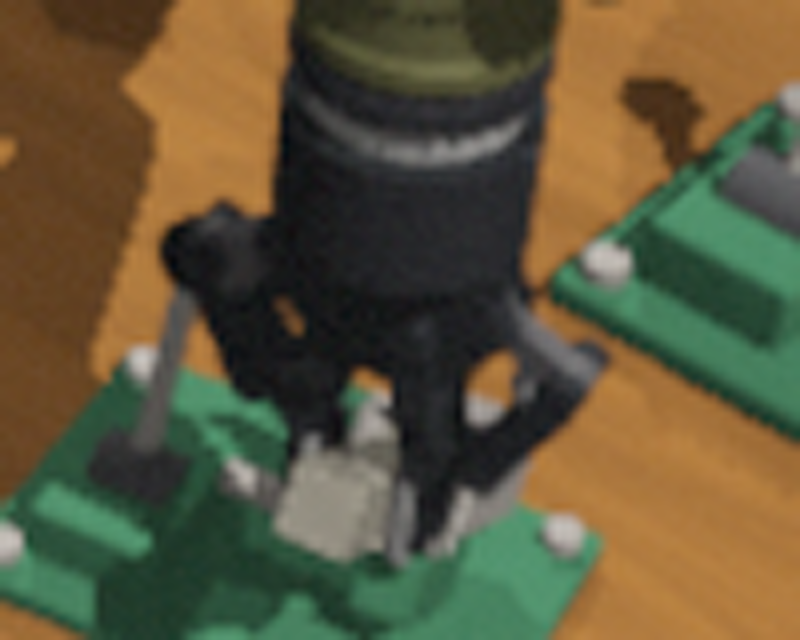

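View pics/w12.png

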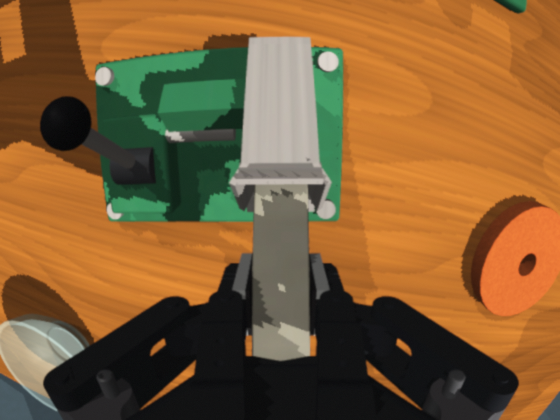

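Emit:
{"op": "play_rows", "data": {"increments": [0.08,0,0.057,0,-1,0,0,0,0,-1,0,0,0,0,-1]}}

```text
clock: 15.33
tool_pos: [0.581, 0.2026, 0.101]
ee_rot: [-0.344, 3.118, 0.001]
wrist_force: [5.9, 0.4, 4.9]
finger_gap: 0.0238
```

Emit:
{"op": "play_rows", "data": {"increments": [0,0,0,0,-0.3,0,0,0,0,-0.2,0,0,0,0,0,0,0,0,0,0,0,0,0,0,0,0,0,0,0,0]}}

```text
clock: 15.83
tool_pos: [0.5785, 0.202, 0.0985]
ee_rot: [0.344, -3.121, 0.0]
wrist_force: [-0.6, 0.2, 0.2]
finger_gap: 0.0426
```

Emit:
{"op": "play_rows", "data": {"increments": [0,0,-1,0,0,0,0,-2.5,0,0,0,0,-3.5,0,0,0,0,-3,0,0,0,0,-2,0,0,0,0,0,0,-1,2,-1.6,0,0,-1,2.6,-2.1,0,0,-1,2.6,-2.1,0,0,-1,2.6,-2.1,0,0,-1,2.2,-1.8,0,0,-1,0.5,-0.3,0,0,-1,0,0,0,0,-1,0,0,0,0,-1]}}

```text
clock: 17.0
tool_pos: [0.4788, 0.0774, 0.2189]
ee_rot: [-0.343, 3.122, 0.001]
wrist_force: [0.3, 0.1, 0.5]
finger_gap: 0.0001
```

```bash
python3 - <<'E'
from h import *
o=state()
p=shot('t13','top',(180,300,180,260),6); shot('s13','scene',(270,370,200,290),6)
c,s=.81915,.57358
S=lambda xs,y,z: h2w([[-.0614+xs*c-z*s,y,.045+xs*s+z*c]])[0]
print('scene home',((proj('scene',[S(.17,-.012,.012),S(.17,.012,.012),S(.17,.012,-.012),S(.17,-.012,-.012)])-[270,200]+.5)*6).round().tolist())
E
```

```text
t 17.0 holder-frame TCP mm [-83.7 -99.6 218.9] yhead-yaw 89.95 tilt [ 0.  0. -1.] F [0.3 0.1 0.5] T [ 0.    0.03 -0.02] gap 0.0001
scene home [[285.0, 274.0], [340.0, 297.0], [320.0, 353.0], [266.0, 330.0]]
```

View pics/s13.png

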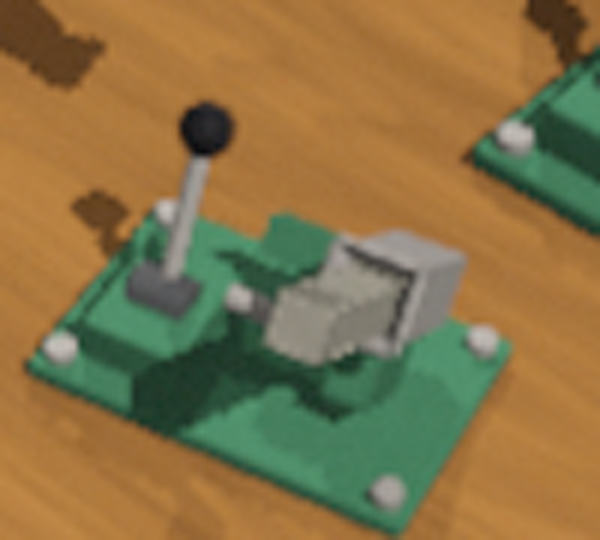

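View pics/t13.png

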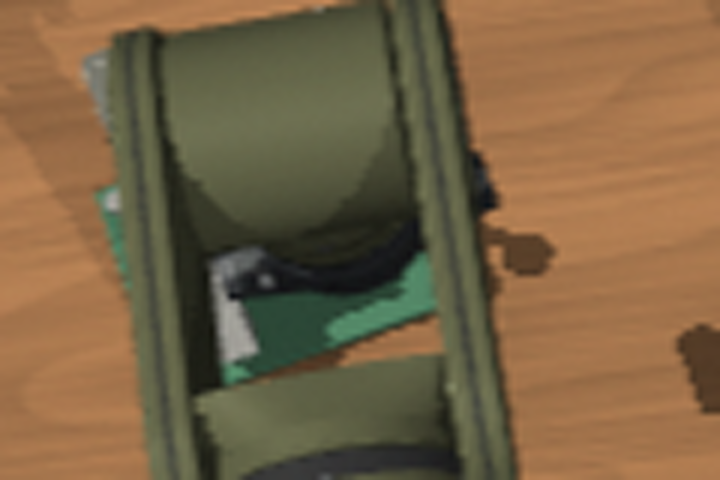

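Emit:
{"op": "play_rows", "data": {"increments": [0,0,2.5,0,-1,0,0,3.5,0,-1,0,0,3.5,0,-1,0,0,2,0,-1,0,0,0.8,0,-1,0,0,0,0,-1,-1,0,0,0,-1,-1,0,0,0,-1,-0.8,0,0,0,-1,-0.8,0,0,0,-1,-0.8,0,0,0,-1,-0.8,0,0,0,-1,0,0,0,0,-1]}}

```text
clock: 18.18
tool_pos: [0.5314, 0.0889, 0.0966]
ee_rot: [-0.344, 3.121, 0.0]
wrist_force: [-0.4, -0.0, 0.2]
finger_gap: 0.0003
```

```bash
python3 - <<'E'
from h import *
o=state()
shot('s14','scene',(270,370,200,290),6)
E
```

```text
t 18.18 holder-frame TCP mm [-29.9 -99.9  96.6] yhead-yaw 89.98 tilt [ 0.002  0.    -1.   ] F [-0.4 -0.   0.2] T [ 0.05  0.06 -0.01] gap 0.0003
```

View pics/s14.png

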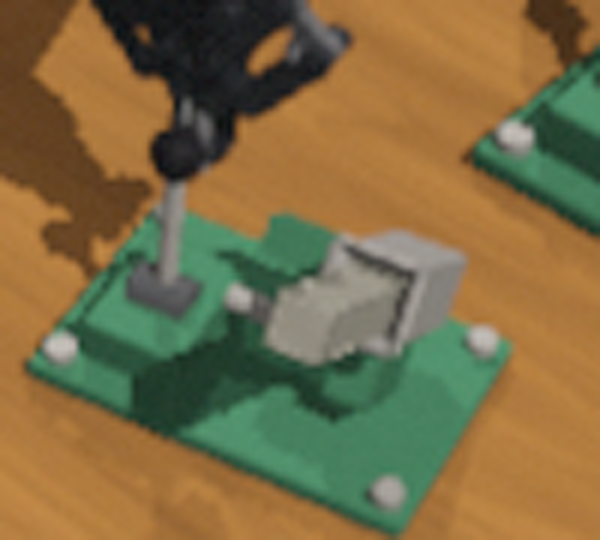

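Pushing works: the ball is moving, now near (178,152). Continuing.

Emit:
{"op": "play_rows", "data": {"increments": [-0.8,0,0,0,-1,-0.8,0,0,0,-1,-0.8,0,0,0,-1,-0.8,0,0,0,-1,-0.6,0,0,0,-1,-0.4,0,0,0,-1,0,0,0,0,-1,0,0,0,0,-1]}}

```text
clock: 18.9
tool_pos: [0.5708, 0.0979, 0.096]
ee_rot: [-0.344, 3.122, -0.0]
wrist_force: [0.5, 0.4, -0.6]
finger_gap: -0.0001
```

Emit:
{"op": "play_rows", "data": {"increments": [-0.2,0,0,0,-1,-0.2,0,0,0,-1,0,0,0,0,-1]}}

```text
clock: 19.15
tool_pos: [0.5744, 0.0987, 0.096]
ee_rot: [0.344, -3.123, 0.0]
wrist_force: [0.5, 0.1, -0.3]
finger_gap: 0.0001
```

```bash
python3 - <<'E'
from h import *
o=state()
shot('s15','scene',(270,370,200,290),6)
for a in (.8,.9,1.0):
    t=-.5+a; print(a,((proj('scene',h2w([[.085*np.sin(t),-.1,.034+.085*np.cos(t)]]))-[270,200]+.5)*6).round())
E
```

```text
t 19.15 holder-frame TCP mm [ 14.2 -99.8  96. ] yhead-yaw 89.98 tilt [-0. -0. -1.] F [ 0.5  0.1 -0.3] T [0.05 0.08 0.01] gap 0.0001
0.8 [[146. 197.]]
0.9 [[136. 212.]]
1.0 [[127. 229.]]
```

View pics/s15.png

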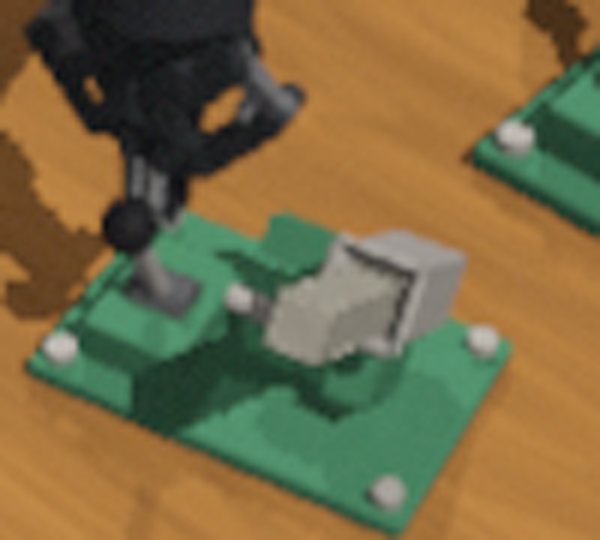

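Ball at (128,224), about 0.97 by the prediction, with no end-stop force yet. I'll push on until the stop shows.

Emit:
{"op": "play_rows", "data": {"increments": [-0.2,0,0,0,-1,-0.15,0,0,0,-1,0,0,0,0,-1,0,0,0,0,-1]}}

```text
clock: 19.53
tool_pos: [0.5778, 0.0994, 0.0959]
ee_rot: [0.344, -3.122, -0.0]
wrist_force: [-0.8, -0.3, -0.5]
finger_gap: 0.0002
```

Emit:
{"op": "play_rows", "data": {"increments": [-0.15,0,0,0,-1,0,0,0,0,-1,0,0,0,0,-1]}}

```text
clock: 19.78
tool_pos: [0.578, 0.0995, 0.0958]
ee_rot: [0.344, -3.119, 0.001]
wrist_force: [-5.2, -1.1, 2.7]
finger_gap: -0.0002
```

Emit:
{"op": "play_rows", "data": {"increments": [-0.1,0,0,0,-1,0,0,0,0,-1,0,0,0,0,-1]}}

```text
clock: 20.03
tool_pos: [0.5782, 0.0995, 0.0957]
ee_rot: [0.344, -3.117, 0.001]
wrist_force: [-8.2, -2.6, 4.7]
finger_gap: 0.0001
```

Emit:
{"op": "play_rows", "data": {"increments": [0.5,0,0,0,-1,1.5,0,0,0,-1,2,0,0,0,-1,1,0,-2,0,-1,0,0,-3,0,-1,0,0,-3,0,-1,1,0,-3,0,-1,3,0,-2,0,-1,3,0,-1,0,-1,1,0,0,0,-1,0,0,0,0,-1,0,0,0,0,-1]}}

```text
clock: 21.03
tool_pos: [0.4537, 0.0717, 0.2365]
ee_rot: [-0.344, 3.12, -0.0]
wrist_force: [-0.5, 0.3, -0.3]
finger_gap: -0.0002
```

```bash
python3 - <<'E'
from h import *
o=state()
shot('s16','scene',(270,370,200,290),6); p=get_image('wrist'); save(p,'w16'); p=get_image('scene'); save(p,'s16full')
E
```

```text
t 21.03 holder-frame TCP mm [-109.5  -99.8  236.5] yhead-yaw 89.97 tilt [ 0.003  0.    -1.   ] F [-0.5  0.3 -0.3] T [-0.04 -0.01  0.02] gap -0.0002
```

View pics/s16.png

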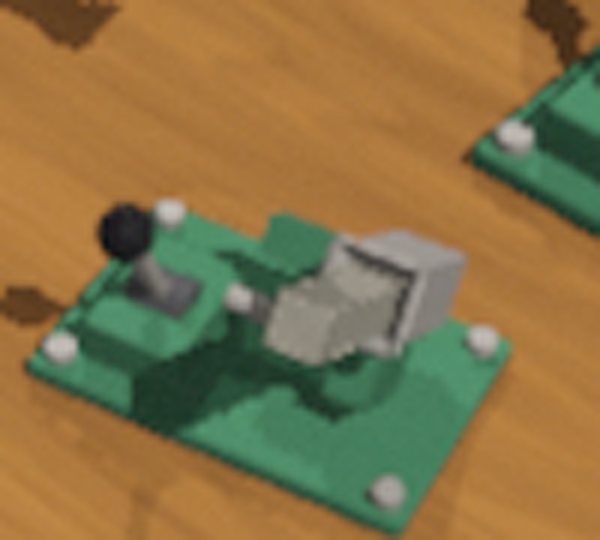

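View pics/s16full.png

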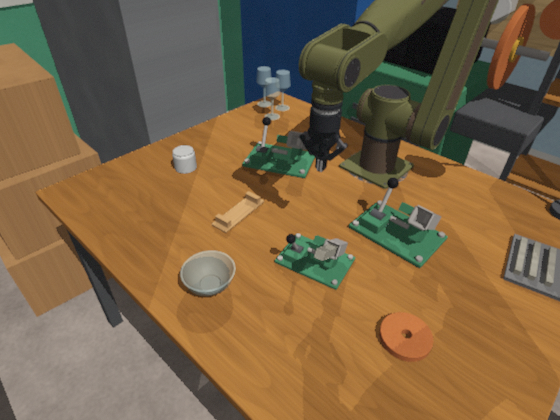

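View pics/w16.png

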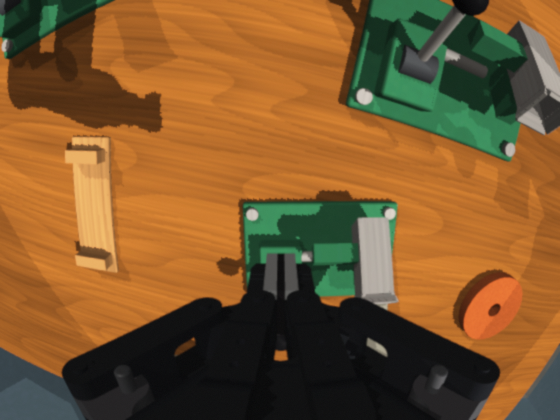

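```bash
python3 - <<'E'
from h import *
im=cv2.imread('pics/s16full.png')[225:275,305:355]; f=14
im=cv2.resize(im,None,fx=f,fy=f,interpolation=cv2.INTER_CUBIC)
c,s=.81915,.57358
S=lambda xs,y,z: h2w([[-.0614+xs*c-z*s,y,.045+xs*s+z*c]])[0]
def sq(xs,h): return np.int32(((proj('scene',[S(xs,-h,h),S(xs,h,h),S(xs,h,-h),S(xs,-h,-h)])-[305,225]+.5)*f).round())
cv2.polylines(im,[sq(.17,.012)],True,(255,0,0),1); cv2.polylines(im,[sq(.18,.012)],True,(0,0,255),1); cv2.polylines(im,[sq(.086,.019)],True,(255,255,0),1)
cv2.polylines(im,[sq(.086,.012)],True,(255,0,255),1)
cv2.imwrite('pics/ov.png',im)
E
```

```text
(no output)
```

View pics/ov.png

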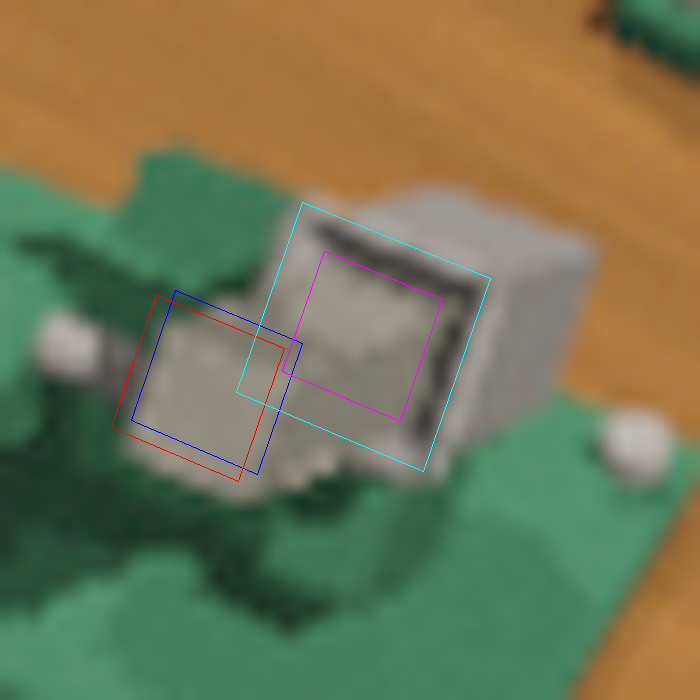

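The lever ball at (126,232) matches 1.0. The scene camera looks almost along the bore, so the insertion depth is poorly determined from it. I'll check it with the wrist camera from above.

Emit:
{"op": "play_rows", "data": {"increments": [-2,0,-1,0,-1,-3,0,-1,0,-1,-3,0,-1,0,-1,-3,0,0,0,-1,-2,0,0,0,-1,0,0,0,0,-1,0,0,0,0,-1]}}

```text
clock: 21.77
tool_pos: [0.581, 0.1002, 0.2643]
ee_rot: [0.344, -3.12, -0.0]
wrist_force: [-0.2, -0.6, 0.6]
finger_gap: -0.0
```

```bash
python3 - <<'E'
from h import *
o=state()
p=get_image('wrist'); K,T=np.array(p['mtx']),np.array(p['cam_to_world'])
save(p,'w17')
c,s=.81915,.57358
S=lambda xs,y,z: h2w([[-.0614+xs*c-z*s,y,.045+xs*s+z*c]])[0]
im=cv2.imread('pics/w17.png')
print(wproj(K,T,[S(.17,0,.012),S(.086,0,.019)]))
x0,y0=[int(v) for v in wproj(K,T,[S(.1,0,.012)])[0]-[60,60]]; x0=max(0,min(x0,440));y0=max(0,min(y0,300)); f=6
cr=cv2.resize(im[y0:y0+100,x0:x0+120],None,fx=f,fy=f,interpolation=cv2.INTER_CUBIC)
def pl(P,col): cv2.polylines(cr,[np.int32(((wproj(K,T,P)-[x0,y0]+.5)*f).round())],True,col,1)
for xs,col in ((.17,(255,0,0)),(.175,(0,0,255)),(.18,(0,255,255))): pl([S(xs,-.012,.012),S(xs,.012,.012),S(xs,.012,-.012),S(xs,-.012,-.012)],col)
h=.019; pl([S(.086,-h,h),S(.086,h,h),S(.086,h,-h),S(.086,-h,-h)],(255,255,0))
cv2.imwrite('pics/w17c.png',cr)
E
```

```text
t 21.77 holder-frame TCP mm [ 21.  -99.7 264.3] yhead-yaw 90.0 tilt [-0.003 -0.    -1.   ] F [-0.2 -0.6  0.6] T [ 0.06  0.06 -0.03] gap -0.0
[[391.44677432 258.7325898 ]
 [384.97285738 170.49913834]]
```

View pics/w17c.png

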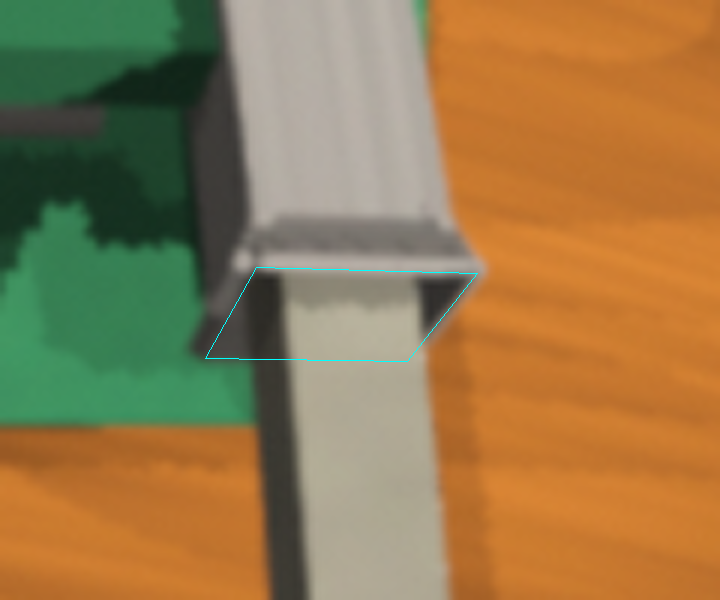

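View pics/w17.png

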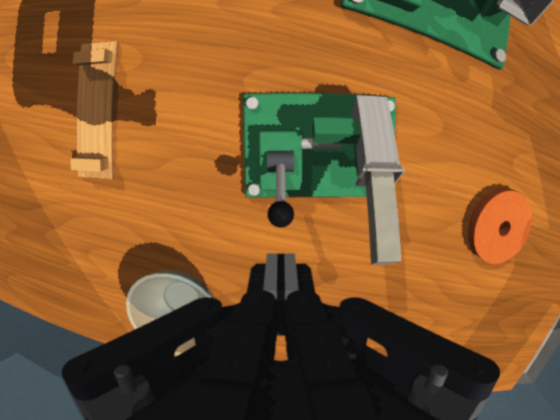

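```bash
python3 - <<'E'
from h import *
p=get_image('wrist'); K,T=np.array(p['mtx']),np.array(p['cam_to_world'])
save(p,'w18'); state()
c,s=.81915,.57358
S=lambda xs,y,z: h2w([[-.0614+xs*c-z*s,y,.045+xs*s+z*c]])[0]
im=cv2.imread('pics/w18.png'); x0,y0,f=340,210,10
cr=cv2.resize(im[y0:y0+60,x0:x0+80],None,fx=f,fy=f,interpolation=cv2.INTER_CUBIC)
def pl(P,col): cv2.polylines(cr,[np.int32(((wproj(K,T,P)-[x0,y0]+.5)*f).round())],True,col,1)
for xs,col in ((.17,(255,0,0)),(.175,(0,0,255)),(.18,(0,255,255))): pl([S(xs,-.012,.012),S(xs,.012,.012),S(xs,.012,-.012),S(xs,-.012,-.012)],col)
cv2.imwrite('pics/w18c.png',cr)
E
```

```text
t 21.87 holder-frame TCP mm [ 19.8 -99.7 264.9] yhead-yaw 89.99 tilt [-0.002 -0.    -1.   ] F [1.2 0.9 0.4] T [0.03 0.01 0.  ] gap 0.0001
```

View pics/w18c.png

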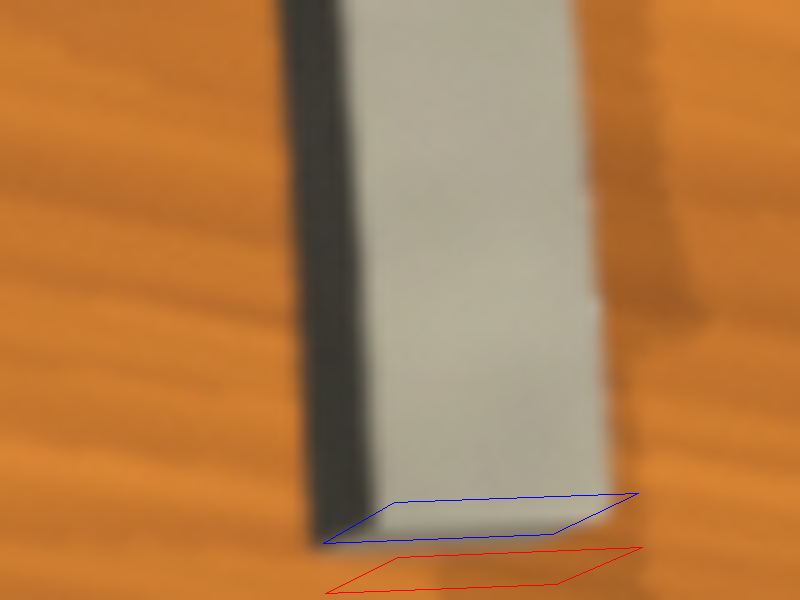

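```bash
python3 - <<'E'
from h import *
from scipy.optimize import least_squares
p=get_image('wrist'); K,T=np.array(p['mtx']),np.array(p['cam_to_world'])
c,s=.81915,.57358
S=lambda xs,y,z: h2w([[-.0614+xs*c-z*s,y,.045+xs*s+z*c]])[0]
ob=np.array([(318,547),(378,525),(610,517)])/10+[340,210]-.5
# stick with rotation phi about bore mouth region: end centre (xs, y, z)
def f(v):
    xe,y,ph=v; z=(xe-.0375)*np.tan(ph)
    q=[(-.012,-.012),(-.012,.012),(.012,.012)]
    P=[S(xe*1-b*np.sin(ph),y+a,z+b*np.cos(ph)) for a,b in q]
    return (wproj(K,T,P)-ob).ravel()
r=least_squares(f,[.17,0,0]); print(r.x*[1e3,1e3,57.3],r.fun.round(2))
for ph in (0,-1.9): 
    r2=least_squares(lambda v:f([v[0],v[1],np.radians(ph)]),[.17,0]); print(ph,r2.x*1e3,r2.fun.round(2))
E
```

```text
[169.42686583   2.10984779  -4.85898215] [-0.7  -0.29  0.13  0.19  0.56  0.07]
0 [171.46998933  -1.56623228] [-1.1   1.2  -0.13 -0.5   1.22 -0.65]
-1.9 [ 1.70666994e+02 -1.19916068e-01] [-0.95  0.6  -0.02 -0.23  0.95 -0.36]
```

Depth check: the outer end comes out at 169.4–171.5 mm along the bore, and home is 170. That agrees with the floor contact felt earlier. Handing in.

```bash
python3 - <<'E'
from h import *
state(); print(arm.close_job())
E
```

```text
t 21.92 holder-frame TCP mm [ 19.6 -99.7 265.3] yhead-yaw 89.98 tilt [-0.001 -0.    -1.   ] F [ 0.1  0.1 -0.6] T [-0.01  0.02  0.05] gap 0.0001
the job is handed in; nothing more can be done
None
```

The dressing stick is in the sleeve of the smallest green holder, on the floor as far as I can measure, and the clamp lever is all the way over. I handed the job in at 21.9 s with the gripper clear above everything. No verdict was reported.

**How it went in:** The tool could only point straight down, so I gripped the stick off-centre. I caught its end under the sleeve's upper lip and raised the gripper, so the stick pivoted in the pads up to the 35° slope. I then slid it in, and the largest force at the mouth was about 5 N. At the bottom the axial load rose to about 8 N with no further movement. I released the stick and pushed the lever until it met its end stop at about 10 N.

**Last checks:**
- **Depth:** the wrist camera put the stick's outer end at 169.4–171.5 mm along the bore (170 is home), which agrees with the contact force.
- **Lever:** the ball's position in the scene picture matches the 1.0 rad prediction.
- **Bystanders:** the bowl, wheel and tin look unmoved in the last full scene picture.

**Disagreements:**
- By the arm's own position, the stick's end was about 2.7 mm past the floor. I take this as the stick slipping in the grip at the mouth.
- The predicted outline of the stick's outer end was off by 1–2 pixels. This fits a slight sag within the bore's clearance; the free fit gave a sag of about 5°, which is more than the clearance allows and so is just noise.

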